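Gauge the hole in a dune tile

ROBOT

A 7-joint arm with a two-finger parallel gripper is mounted at the origin on the work surface. World frame = base frame: x ahead of the robot, y to its left, z up, the work surface at z = 0. Lengths are in m, angles in rad, forces in N, time in s.
With the tool pointing down it reaches from about 0.425 to 0.875 m from the base axis. Payload 4.7 kg.
Tool frame: the origin (TCP) lies between the finger pads; the fingertips stand 19 mm ahead of it and the grasp point (between the pads) is the TCP (arm.tip_reach is the distance from the TCP to the fingertips, in m); z points along the fingers, y is the direction in which the jaws open and shut (so a half turn about z gives the same grasp; the last joint's range is limited). The gripper opens to 87 mm and grips with 3 to 60 N. Pads are 19 mm wide; open, the fingers measure 117 mm over their backs; the gripper's body (75 mm by 190 mm) begins 51 mm behind the grasp point.
Start: joints at [-1.238, 0.321, -0.07, 1.45, 0.023, 1.371, -0.057], TCP at [0.204, 0.617, 0.221] pointing down, gripper open.
Joint ranges: [-2.86, 2.86], [-0.3, 2.09], [-1.38, 1.24], [0.06, 2.45], [-1.56, 4.7], [0.09, 2.05], [-2.69, 2.69]. Speed limits (rad/s): [2.57, 2.57, 3.14, 3.14, 3.14, 3.14, 3.14].

INTERFACE

Orientations are given as [roll, pitch, yaw] about the fixed x, y, z axes, in that order (R = Rz(yaw) Ry(pitch) Rx(roll)).
In Python, from station import arm gives the robot as it stands.
- The arm moves only by the shell command python3 -m handwheel 'ROWS'. ROWS is JSON, a list of rows, each a list of 3 entries, a list of its own where there are three numbers: the closure, from 0 (fully open) to 1 (shut), then the shift along the tool's x, y, z in cm, then the turn, a rotation vector about the tool's x, y, z in rad. In form: [[hand, [dx, dy, dz], [wx, wy, wz]], ...]. A call has 1 to 12 rows; each row shifts and turns the commanded pose from where the row before left it, along the tool's axes as they then stand; what a row does not reach is not made up. A row lasts 1/8 s, in which the tool goes at most 62.5 mm and 10.7 degrees, less where a joint would pass 70% of its speed; a pose out of reach is approached as far as the arm can. A call with a gripper value outside its range is refused whole. The fingers move at their own pace and stop on an object; the grip force is fixed at half the most. Time passes only in rows, so rows that do not move let the fingers close. It gives the time, the measured TCP pose, the force and the opening at its end, in the units of the state.
- arm.state(): the state, without advancing time (a new reading comes with each control period).
- arm.grab_frame(name): name is "scene" or "side" or "wrist"; returns a dict with "image" (384x512x3 uint8, blue, green, red), "z_map" (384x512 float32, m along the optical axis (not along the pixel's ray), 0 where there is no reading), "mtx" (3x3 intrinsics, pixels), "R" (3x3) and "t" (3): a world point X has camera coordinates R X + t. Camera axes: x right, y down, z forward; pixel columns grow to the right and rows downward; lengths in m; the calibration is good to about 2 mm. The wrist camera is an equidistant fisheye: a pixel r from the principal point sees the ray r / f radians off the axis. A picture is of the moment at which its call begins.
- arm.job_done(): hands the job in, once; it reports no verdict.
The state is a dict: "time_s": time; "joints": joint angles; "joint_vel": joint speeds; "joint_efforts": joint torques, N m; "eef_pos": TCP position; "eef_rot": TCP orientation; "wrist_force": force on the tool from outside, world axes, zero at the start; "ft_torque": the same for the moment, N m; "width": finger opening in m.
Only numpy, scipy, OpenCV 4.12 (cv2) and the standard library are available. Lean on these libraries where they do the work, as an engineer would, in place of code of your own. Each camera call takes 0.05 s, during which the arm holds its last target.

TASK

Slide the sand-coloured dune tile along its channel until it rests against the stop under the depth gauge, then press the gauge's rod down into the tile's hole until it bottoms, without forcing anything. The needle on the scale follows the rod: leave the rod down on the bottom and slide the marker along the scale until its line is level with the needle. Leave the rook, the canister and the file where they are.

Things in the scene. Friction and masses are not known exactly. Their poses are not given: they have to be found in the camera images.
- gauge: Fixed depth gauge of aluminium and grey metal. Origin on the desk under the rod's axis; +x is the way the tile slides (roughly away from the robot), +y points to the scale, z up. Two rails, 15 mm high, 8 mm thick, x = -135 to 35 mm, leave a channel 84 mm wide centred on y = 0; the desk is its floor. A column at x = 37 to 67, 95 mm high, carries an arm 26 mm wide, z = 75 to 93, that guides the rod.
- stop (a point): Top middle of the stop bar's face that the tile comes to rest against: x = 25, y = 0, z = 30 mm in the gauge's frame.
- scale_zero (a point): Point on the marker's slot at the scale's zero, x = -60, y = 110, z = 35 mm in the gauge's frame, on the flat top of the scale housing. The housing is a grey box from x = -79 to -13 and y = 80 to 230 mm of the gauge, 35 mm high; a duct 22 mm high joins it to the column.
- tile: Loose sand-coloured resin tile, rippled on top, 90 (x) x 80 (y) x 36 mm (z), 0.2 to 0.42 kg; origin at the centre of its underside, axes parallel to the gauge's. It starts in the channel 30 to 60 mm short of the stop; home, its origin is at x = -20 mm of the gauge. A round blind hole 18 mm wide opens at x = +20, y = 0 mm of the tile, under the rod when home; its depth varies, 10 to 30 mm.
- hole_floor (a point): Centre of the floor of the tile's hole.
- rod (a joint): Downward travel of the depth rod, m: 0 fully up, as it starts, 0.045 its end. Upright steel rod 8 mm in diameter with a flat tip and a round head 28 mm wide, 10 mm thick, on top. No spring: it needs about 2 to 4 N to move and stays where it is left. Its tip starts 11 mm above the tile's top, so it bottoms at 21 to 41 mm of travel.
- rod_top (a point): Centre of the top of the rod's head, where it can be pressed; 150 mm above the desk with the rod fully up.
- rod_tip (a point): Centre of the rod's lower end face, 103 mm below rod_top.
- needle_line (a point): Middle of the needle, a dark steel line 26 mm long (along the gauge's x) and 2.5 mm wide lying on the white scale, at x = -32 mm of the gauge and 38 mm above the desk. It is driven by the rod: its y in the gauge's frame is 110 mm plus twice the rod's travel. It is geared to the rod, so do not push it.
- marker (a joint): Travel of the marker along the scale in m, 0 to 0.105, growing to the gauge's +y; it starts between 0 and 0.025. It needs about 1 to 2 N to move and stays where it is left. 0 is level with the needle's zero.
- marker_line (a point): Centre of the marker's top, 64 mm above the desk and 29 mm above the housing's top. The marker is an upright aluminium block, 24 mm (gauge x) x 12 mm (gauge y), that slides along the gauge's y in a slot at x = -60 mm, 3 mm clear of the housing; a small finger on its foot points to the needle from the middle of its width.
- rook: Cream ceramic chess rook, 36 mm wide, 62 mm high, loose; origin at the centre of its foot. Bystander.
- canister: White plastic canister with a black twist cap, 64 mm wide, 110 mm high, loose; origin at the centre of its underside. Bystander.
- file: Steel file with a wooden handle lying flat on the desk, 220 mm long, 18 mm thick at the handle, loose; its length along its x. Bystander.
Not all that is in view belongs to the job. There is more than one size of the tile; the job needs the middle-sized.

How it is judged:
By the outcome, as a careful person would: the job done as asked, in the order asked, and still so for the second after the job is handed in, with the robot touching nothing.
It also fails if it takes over 61 s, if anything falls off the work surface, if the arm or the gripper's body presses on something with over 40 N, if the wrist force passes 120 N, or if a joint passes its speed limit or range.

## Working session

There is one attempt and no reset: what is moved stays moved. The work goes in short steps, Python scripts to look and compute and a shell command to move; the robot and the scene stay as the last step left them, time stands still between calls to the robot, and variables do not carry over. Pictures are saved under pics/ and viewed, and the job is handed in when it is done.

```bash
ls; mkdir -p pics
python3 - <<'E'
from station import arm
import cv2,numpy as np
print(arm.state())
for n in ["scene","side","wrist"]:
    f=arm.grab_frame(n); cv2.imwrite(f"pics/{n}0.png",f["image"]); np.savez(f"pics/{n}0.npz",**f)
    print(n,f["mtx"].tolist(),f["R"].tolist(),f["t"].tolist())
E
```

```text
pics
{'time_s': 0.0, 'joints': array([-1.2379337 ,  0.32179472, -0.07007917,  1.45165313,  0.02259986,
        1.37076312, -0.05689966]), 'joint_vel': array([-0.0007512 ,  0.00067735,  0.00159614, -0.00123376,  0.00049095,
       -0.00031706, -0.00113629]), 'joint_efforts': array([-5.91866155e-04, -4.91303337e+01, -4.03946433e-01, -3.12530279e+01,
       -6.37592515e-02,  4.38487914e-02,  1.87615096e-04]), 'eef_pos': array([0.20358733, 0.6167318 , 0.2198908 ]), 'eef_rot': array([-3.13976376e+00,  9.74557130e-05,  2.82285523e+00]), 'wrist_force': array([-0.02639586, -0.03634319,  0.92504151]), 'ft_torque': array([-0.01980073,  0.01245793,  0.00742519]), 'width': 0.08727371668162316}
scene [[397.4734155169478, 0.0, 247.72207478951194], [0.0, 397.4734155169478, 193.26763403671245], [0.0, 0.0, 1.0]] [[0.2739914913028626, 0.9616290763515104, 0.014077720304581844], [0.7233926925847604, -0.19642219731120567, -0.6619073445116075], [-0.6337441715776196, 0.19154070042363955, -0.7494534575759978]] [-0.1539666653914322, -0.3464390236567805, 1.4346032189981592]
side [[468.8135774928007, 0.0, 252.6590931982628], [0.0, 468.8135774928007, 184.36686101185472], [0.0, 0.0, 1.0]] [[0.8821488749501862, -0.4709697796910098, -0.0009105173927882546], [-0.32139247945564753, -0.6005680251382121, -0.7321372284831164], [0.3442676815698391, 0.6461466658579844, -0.6811565529503028]] [-0.46477610268300096, 0.2474794725929651, 1.408955954532265]
wrist [[297.3186396354542, 0.0, 252.91786102038245], [0.0, 297.3186396354542, 192.0430133360406], [0.0, 0.0, 1.0]] [[0.3130596518010345, 0.9497316060035035, -0.0018790881365255284], [0.9188261919583872, -0.3023704845713553, 0.25363461717860336], [0.24031663152072483, -0.08112932033546008, -0.9672982735415391]] [-0.6496232764161042, -0.031123342346858405, 0.38942787547774854]
```

View pics/scene0.png

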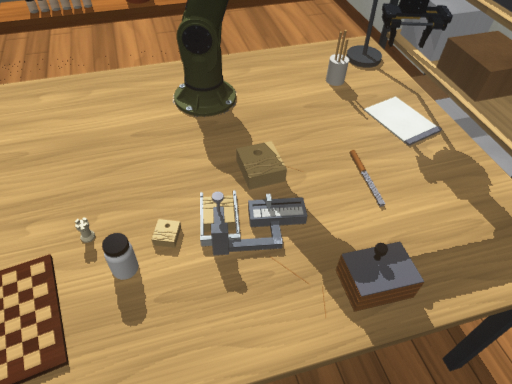

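View pics/side0.png

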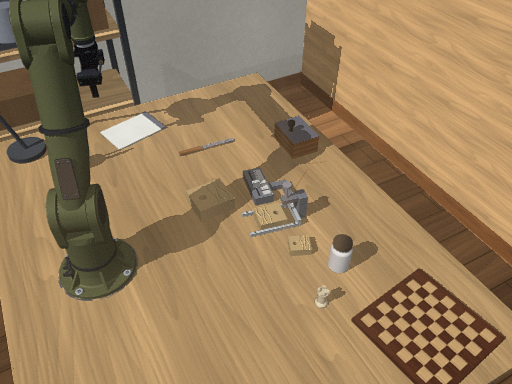

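View pics/wrist0.png

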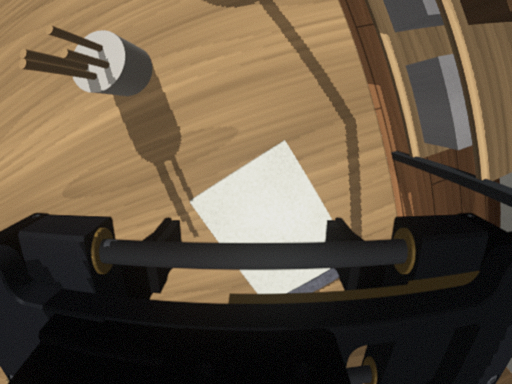

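The gauge is at about (220,220) in scene and (275,205) in side. The middle tile is in its channel, with the large and small ones outside. I'll zoom in and measure.

```bash
cat > h.py <<'E'
import numpy as np,cv2
def load(n): return dict(np.load(f"pics/{n}.npz"))
def world(f,u,v,z=None):
    M=f["mtx"]; 
    if z is None: z=f["z_map"][int(v),int(u)]
    c=np.array([(u-M[0,2])/M[0,0]*z,(v-M[1,2])/M[1,1]*z,z]); return f["R"].T@(c-f["t"])
def cloud(f):
    M=f["mtx"];z=f["z_map"].astype(float);v,u=np.mgrid[:384,:512]
    c=np.stack([(u-M[0,2])/M[0,0]*z,(v-M[1,2])/M[1,1]*z,z],-1)
    return (c-f["t"])@f["R"]
def onplane(f,u,v,h):
    M=f["mtx"];d=f["R"].T@np.array([(u-M[0,2])/M[0,0],(v-M[1,2])/M[1,1],1]);o=-f["R"].T@f["t"]
    return o+d*(h-o[2])/d[2]
def proj(f,P):
    c=np.atleast_2d(P)@f["R"].T+f["t"];q=c@f["mtx"].T;return q[:,:2]/q[:,2:]
def crop(f,x0,y0,w,h,s,name):
    cv2.imwrite(f"pics/{name}.png",cv2.resize(f["image"][y0:y0+h,x0:x0+w],None,fx=s,fy=s,interpolation=cv2.INTER_CUBIC))
E
python3 - <<'E'
from h import *
s=load("scene0");d=load("side0")
crop(s,190,180,130,80,6,"s0c");crop(d,230,155,100,90,6,"d0c")
for f,b in((s,(190,180,130,80)),(d,(230,155,100,90))):
    c=cloud(f)
    # head: points z>0.14
    x,y,w,h=b;p=c[y:y+h,x:x+w].reshape(-1,3)
    for lo,hi in((.142,.158),(.085,.1),(.06,.068)):
        q=p[(p[:,2]>lo)&(p[:,2]<hi)];print(lo,len(q),q.mean(0),q.min(0),q.max(0))
E
```

```text
0.142 107 [ 0.60312889 -0.08774668  0.1494585 ] [ 0.58713146 -0.10061665  0.14205371] [ 0.61415555 -0.07422215  0.15467217]
0.085 378 [ 0.63605935 -0.0943255   0.09403124] [ 0.58530644 -0.11880451  0.08547747] [ 0.6710859  -0.07274264  0.09947064]
0.06 67 [ 0.6112371  -0.01488832  0.06393257] [ 0.55491012 -0.11803935  0.06023874] [0.67138801 0.06002824 0.0679532 ]
0.142 53 [ 0.59762628 -0.09153872  0.14787089] [ 0.58501892 -0.10456587  0.14252816] [ 0.61272393 -0.07667011  0.15397514]
0.085 204 [ 0.62753918 -0.09811339  0.092476  ] [ 0.58234028 -0.121323    0.08523716] [ 0.66681969 -0.07494523  0.0996029 ]
0.06 38 [ 0.60626428 -0.03966161  0.06385806] [ 0.55337629 -0.12328489  0.06024773] [0.65916579 0.0585636  0.06768562]
```

View pics/s0c.png

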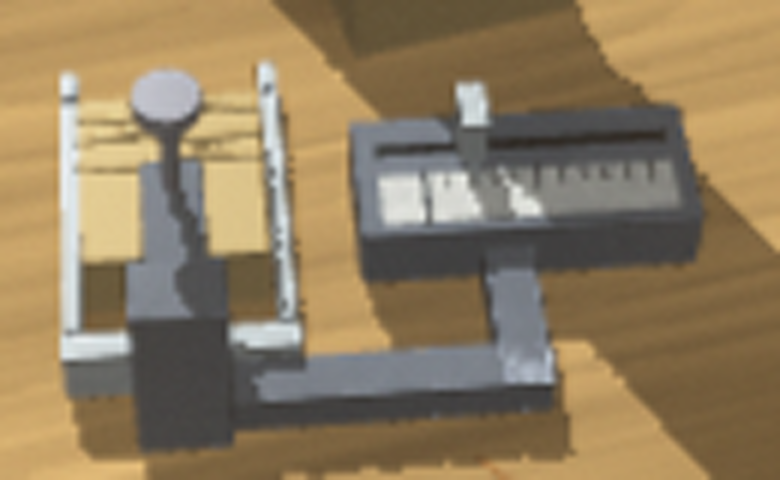

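View pics/d0c.png

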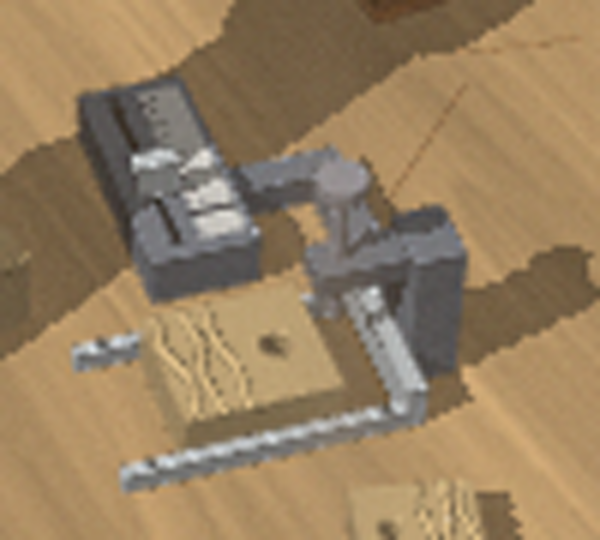

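```bash
cat > fit.py <<'E'
from h import *
from scipy.optimize import least_squares
s=load("scene0");d=load("side0")
S=[((166,96),(0,0,150)),((68,74),(-135,-46,15)),((267,66),(-135,46,15)),((428,198),(-32,110,38)),((352,126),(-79,80,35)),((680,105),(-79,230,35)),((702,222),(-13,230,35)),((362,238),(-13,80,35))]
D=[((343,181),(0,0,150)),((80,95),(-79,230,35)),((182,78),(-13,230,35)),((260,232),(-13,80,35)),((76,349),(-135,46,15)),((122,468),(-135,-46,15)),((137,254),(-79,80,35))]
def T(p,P):
    P=np.asarray(P,float)/1000;c,q=np.cos(p[2]),np.sin(p[2])
    return np.stack([p[0]+c*P[...,0]-q*P[...,1],p[1]+q*P[...,0]+c*P[...,1],P[...,2]],-1)
su=np.array([[190+(a+.5)/6-.5,180+(b+.5)/6-.5] for (a,b),_ in S]);du=np.array([[230+(a+.5)/6-.5,155+(b+.5)/6-.5] for (a,b),_ in D])
SP=np.array([P for _,P in S]);DP=np.array([P for _,P in D])
rs=lambda p:(proj(s,T(p,SP))-su);rd=lambda p:(proj(d,T(p,DP))-du)
if __name__=="__main__":
    for nm,fn in(("s",lambda p:rs(p).ravel()),("d",lambda p:rd(p).ravel()),("both",lambda p:np.r_[rs(p).ravel(),rd(p).ravel()])):
        r=least_squares(fn,[.6,-.09,.0],loss="soft_l1");print(nm,r.x)
        print(np.round(r.fun.reshape(-1,2),1).tolist())
    p=r.x
    def inv(X): c,q=np.cos(p[2]),np.sin(p[2]);a=X[:2]-p[:2];return np.array([c*a[0]+q*a[1],-q*a[0]+c*a[1]])*1000
    # marker top, hole, tile front edge
    px=lambda a,b,x,y:(x+(a+.5)/6-.5,y+(b+.5)/6-.5)
    print("marker s",inv(onplane(s,*px(472,92,190,180),.064)),inv(onplane(s,*px(472,103,190,180),.064)))
    print("marker d",inv(onplane(d,*px(155,158,230,155),.064)))
    print("hole d",inv(onplane(d,*px(274,345,230,155),.036)))
    print("tile far corners d",inv(onplane(d,*px(342,385,230,155),.036)),inv(onplane(d,*px(180,418,230,155),.036)),"s far edge",inv(onplane(s,*px(82,262,190,180),.036)))
    print("hole base",T(p,[0,0,150]))
    for n,f,(u,v) in(("rook",s,(85,230)),("can",s,(120,240)),("file",s,(366,178)),("big",s,(262,155)),("big2",s,(285,180)),("small",s,(167,228))): print(n,world(f,u,v))
E
python3 fit.py
```

```text
s [ 0.60032802 -0.08740605 -0.19586253]
[[-0.2, 0.1], [0.3, 0.1], [-0.0, -0.3], [-0.2, -0.1], [-0.4, -0.4], [0.0, 0.2], [0.7, -0.2], [-0.0, 0.4]]
d [ 0.59964751 -0.08862344 -0.19415559]
[[-0.0, -1.0], [-0.5, -0.5], [0.0, -1.2], [0.4, 0.8], [-0.7, 0.0], [-0.3, 0.3], [2.3, 1.2]]
both [ 0.60025583 -0.08754788 -0.19489121]
[[-0.3, 0.1], [0.2, 0.1], [-0.1, -0.3], [-0.2, -0.1], [-0.5, -0.4], [-0.1, 0.1], [0.6, -0.3], [-0.1, 0.3], [-0.0, -1.2], [-0.5, -0.7], [0.1, -1.4], [0.5, 0.6], [-0.6, -0.3], [-0.3, -0.0], [2.3, 0.9]]
marker s [-68.60749868 132.80462471] [-62.27350498 132.06095061]
marker d [-61.54595584 129.33595603]
hole d [-35.05537857  -3.63877236]
tile far corners d [ -9.8965895  -42.16633582] [-99.82803379 -39.50550213] s far edge [ -9.04100315 -39.64224513]
hole base [ 0.60025583 -0.08754788  0.15      ]
rook [ 0.536343   -0.41070949  0.04779214]
can [ 0.63929513 -0.31898365  0.1129764 ]
file [0.52918032 0.36809808 0.01302368]
big [0.39610123 0.08989721 0.05183364]
big2 [0.46521647 0.14119066 0.0019078 ]
small [ 0.56811228 -0.2159495   0.02793738]
```

```bash
cat > g.py <<'E'
from h import *
from station import arm
from scipy.spatial.transform import Rotation as Ro
p=np.array([.6002,-.0876,-.195])
def G(X): c,q=np.cos(p[2]),np.sin(p[2]);a=np.asarray(X)[:2]-p[:2];return np.array([c*a[0]+q*a[1],-q*a[0]+c*a[1],X[2]])*1000
def st():
    s=arm.state();e=s["eef_rot"]
    print("t",round(s["time_s"],2),"G mm",np.round(G(s["eef_pos"]),1),"tip z",round(s["eef_pos"][2]*1000-19,1),"rpy",np.round(e,4),"yawerr",round(e[2]-(np.pi-.195),4),"F",np.round(s["wrist_force"],1),"w",round(s["width"],4))
    R=Ro.from_euler("xyz",e).as_matrix();D=np.c_[np.array([-np.cos(.195),np.sin(.195),0]),np.array([np.sin(.195),np.cos(.195),0]),[0,0,-1]]
    print("turn rotvec",np.round(Ro.from_matrix(R.T@D).as_rotvec(),4))
if __name__=="__main__": st()
E
python3 - <<'E'
from g import *
st();w=load("wrist0");s=arm.state();R=Ro.from_euler("xyz",s["eef_rot"]).as_matrix()
print("cam in tool",R.T@(-w["R"].T@w["t"]-s["eef_pos"]))
f=load("scene0")
c=cloud(f);m=(c[...,2]>.1)&(c[...,2]<.4)&(c[...,0]>.1)&(c[...,0]<1)&(c[...,1]>-.5)&(c[...,1]<.8)
for u,v in((337,70),(340,40),(365,55),(372,20),(380,250)): print((u,v),np.round(world(f,u,v),3))
q=c[m];
h,_,_=np.histogram2d(q[:,0],q[:,1],bins=[np.arange(.1,1.1,.1),np.arange(-.5,.9,.1)]);print(h.astype(int))
E
```

```text
t 0.15 G mm [-525.5  614.2  220.1] tip z 201.1 rpy [-3.1401e+00  1.0000e-04  2.8228e+00] yawerr -0.1238 F [-0.9 -0.   0. ] w 0.0871
turn rotvec [-0.0015  0.     -0.1238]
cam in tool [ 0.06895033  0.00050714 -0.16326035]
(337, 70) [0.053 0.481 0.068]
(340, 40) [-0.266  0.654 -0.001]
(365, 55) [-0.086  0.676  0.023]
(372, 20) [-0.127  0.695  0.145]
(380, 250) [0.82  0.226 0.118]
[[  0   0   0   0   0   0   0   0   0   0 308  34   1]
 [  0   0   0   0   0   0   0   0   0   0 561 804  22]
 [  0   0   0   0   0   0   0   0   0   0   0   0   0]
 [  0   0   0   0   0   0   0   0   0   0   0   0   0]
 [  0   0   0   0  38   0   0   0   0   0   0   0   0]
 [  0 483   0   3  95   0   0   0   0   0   0   0   0]
 [  0   0   0   0   0   0   0   0   0   0   0   0   0]
 [  0   0   0   0   0   0   0 145   0   0   0   0   0]
 [  0   0   0   0   0   0   0   0   0   0   0   0   0]]
```

```bash
python3 -m handwheel '[[1,[0,0,0],[-0.0015,0,-0.124]],[1,[-5,0,0],[0,0,0]],[1,[-5,0,0],[0,0,0]],[1,[-5,0,0],[0,0,0]],[1,[-5,0,0],[0,0,0]],[1,[-1.5,-4.4,0],[0,0,0]],[1,[-1.5,-4.4,0],[0,0,0]],[1,[-1.5,-4.4,0],[0,0,0]],[1,[-1.5,-4.4,0],[0,0,0]],[1,[-1.5,-4.4,0],[0,0,0]],[1,[-1.5,-4.4,0],[0,0,0]],[1,[-1.5,-4.4,0],[0,0,0]]]'; python3 g.py
```

```text
time_s: 1.65
eef_pos: [0.4433, 0.2544, 0.2204]
eef_rot: [3.14, 0.0, 2.947]
wrist_force: [0.4, 0.0, 0.2]
width: 0.0004
t 1.65 G mm [-220.2  305.1  220.4] tip z 201.4 rpy [3.1401 0.     2.9468] yawerr 0.0002 F [0.4 0.  0.2] w 0.0004
turn rotvec [0.0015 0.     0.0002]
```

```bash
python3 -m handwheel '[[1,[-1.4,-4.4,0],[0,0,0]],[1,[-1.4,-4.4,0],[0,0,0]],[1,[-1.4,-4.4,0],[0,0,0]],[1,[-1.4,-4.4,0],[0,0,0]],[1,[-1.4,-4.4,0],[0,0,0]],[1,[-1.4,-4.4,0],[0,0,0]],[1,[-1.4,-4.2,0],[0,0,0]],[1,[0,0,0],[0,0,0]],[1,[0,0,4],[0,0,0]],[1,[0,0,4],[0,0,0]],[1,[0,0,0],[0,0,0]]]'
python3 - <<'E'
from g import *
st()
for n in["scene","side","wrist"]:
    f=arm.grab_frame(n);np.savez(f"pics/{n}1.npz",**f);
    if n=="wrist":cv2.imwrite("pics/w1.png",f["image"])
    else: crop(f,*((190,160,130,100) if n=="scene" else (200,120,160,120)),5,n+"1c")
E
```

```text
time_s: 3.02
eef_pos: [0.4776, -0.0618, 0.1374]
eef_rot: [3.141, -0.006, 2.948]
wrist_force: [0.1, 1.0, 0.1]
width: 0.0005
t 3.02 G mm [-125.3    1.6  137.4] tip z 118.4 rpy [ 3.1414 -0.0065  2.9481] yawerr 0.0015 F [0.1 1.  0.1] w 0.0005
turn rotvec [ 0.0002 -0.0065  0.0015]
```

View pics/w1.png

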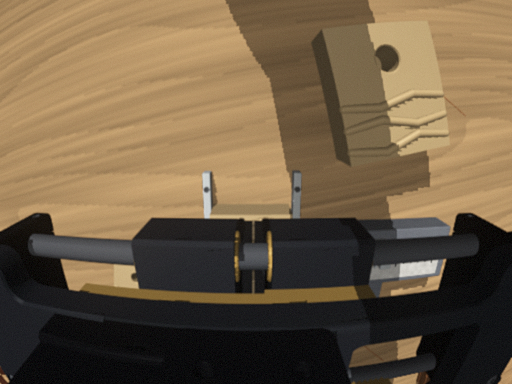

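View pics/side1c.png

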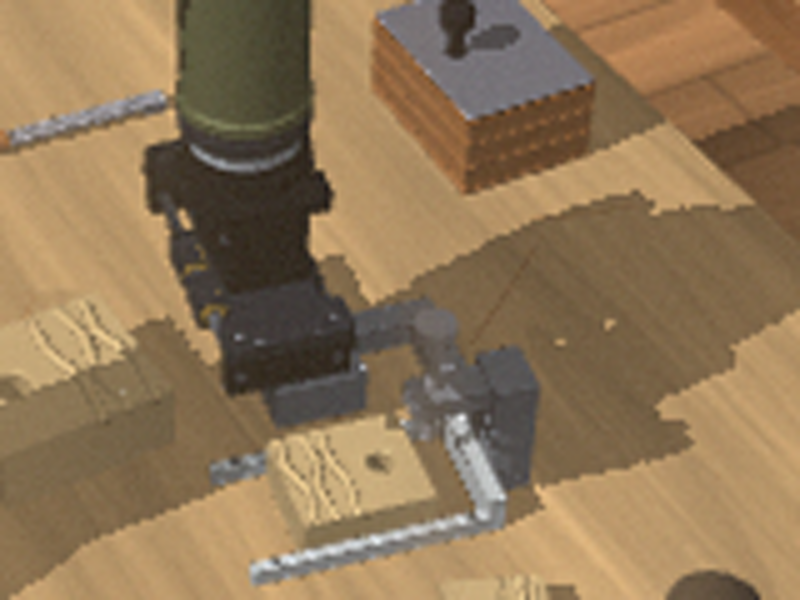

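The fingers are centred between the rails (columns 208 and 297 in wrist). The tile is still in place. I'll descend behind it.

```bash
python3 -m handwheel '[[1,[0.2,0,3.5],[0,0,0]],[1,[0,0,3.5],[0,0,0]],[1,[0,0,3.0],[0,0,0]],[1,[0,0,0],[0,0,0]],[1,[0,0,0],[0,0,0]]]'; python3 g.py
```

```text
time_s: 3.8
eef_pos: [0.4802, -0.0624, 0.0421]
eef_rot: [3.139, 0.003, 2.947]
wrist_force: [0.7, 0.2, 0.0]
width: 0.0006
t 3.8 G mm [-122.6    1.5   42.1] tip z 23.1 rpy [3.1392 0.0033 2.9471] yawerr 0.0005 F [0.7 0.2 0. ] w 0.0006
turn rotvec [0.0024 0.0033 0.0005]
```

```bash
python3 -m handwheel '[[1,[-0.5,0,0.8],[0,0,0]],[1,[-0.5,0,0],[0,0,0]],[1,[-0.5,0,0],[0,0,0]],[1,[-0.5,0,0],[0,0,0]],[1,[-0.5,0,0],[0,0,0]],[1,[-0.5,0,0],[0,0,0]],[1,[-0.5,0,0],[0,0,0]],[1,[-0.4,0,0],[0,0,0]],[1,[0,0,0],[0,0,0]]]'; python3 g.py
```

```text
time_s: 4.92
eef_pos: [0.5175, -0.0702, 0.0321]
eef_rot: [3.14, 0.002, 2.947]
wrist_force: [0.4, 0.4, -1.0]
width: 0.0005
t 4.92 G mm [-84.5   1.   32.1] tip z 13.1 rpy [3.1402e+00 1.5000e-03 2.9468e+00] yawerr 0.0002 F [ 0.4  0.4 -1. ] w 0.0005
turn rotvec [0.0014 0.0015 0.0002]
```

```bash
python3 -m handwheel '[[1,[-0.3,0,0],[0,0,0]],[1,[-0.2,0,0],[0,0,0]],[1,[-0.1,0,0],[0,0,0]]]'; python3 -m handwheel '[[1,[-0.1,0,0],[0,0,0]],[1,[-0.1,0,0],[0,0,0]]]';python3 -m handwheel '[[1,[-0.1,0,0],[0,0,0]]]'; python3 g.py
```

```text
time_s: 5.3
eef_pos: [0.5226, -0.0712, 0.0321]
eef_rot: [3.14, 0.0, 2.947]
wrist_force: [-2.5, 0.4, 1.6]
width: 0.0001
time_s: 5.55
eef_pos: [0.5245, -0.0715, 0.0321]
eef_rot: [3.14, 0.0, 2.947]
wrist_force: [-1.7, 0.4, 0.6]
width: 0.0002
time_s: 5.68
eef_pos: [0.5254, -0.0718, 0.0321]
eef_rot: [3.14, -0.0, 2.947]
wrist_force: [-3.7, 1.6, 0.8]
width: 0.0002
t 5.67 G mm [-76.4   1.1  32.1] tip z 13.1 rpy [ 3.1400e+00 -1.0000e-04  2.9468e+00] yawerr 0.0002 F [-3.7  1.6  0.8] w 0.0002
turn rotvec [ 0.0016 -0.0001  0.0002]
```

```bash
for i in 1; do python3 -m handwheel '[[1,[-0.1,0,0],[0,0,0]]]'|grep -E "pos|force"; python3 -m handwheel '[[1,[-0.1,0,0],[0,0,0]]]'|grep -E "pos|force"; python3 -m handwheel '[[1,[-0.05,0,0],[0,0,0]]]'|grep -E "pos|force"; done
python3 - <<'E'
from g import *
st();f=arm.grab_frame("side");np.savez("pics/side2.npz",**f);crop(f,230,155,100,90,6,"d2c")
E
```

```text
eef_pos: [0.5256, -0.0718, 0.0319]
wrist_force: [-4.6, 1.6, 4.9]
eef_pos: [0.5256, -0.0718, 0.0318]
wrist_force: [-8.2, 1.1, 6.7]
eef_pos: [0.5257, -0.0718, 0.0317]
wrist_force: [-7.7, 1.6, 8.2]
t 6.05 G mm [-76.2   1.1  31.7] tip z 12.7 rpy [ 3.1399 -0.0051  2.9468] yawerr 0.0002 F [-7.7  1.6  8.2] w 0.0005
turn rotvec [ 0.0017 -0.0051  0.0002]
```

View pics/d2c.png

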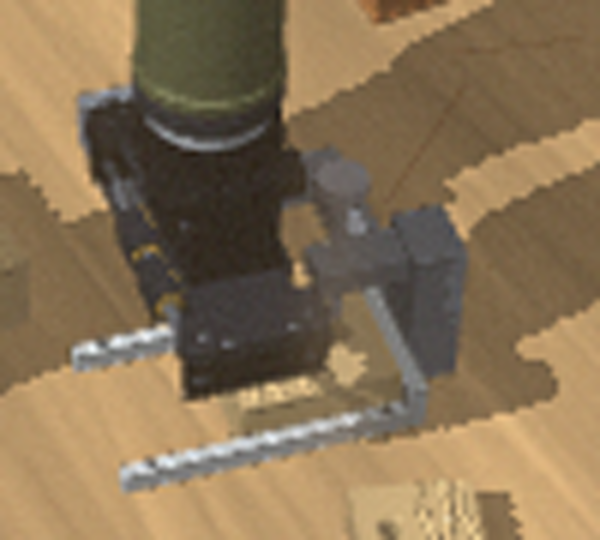

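The tile has hit the stop: it no longer advances as the force rises to 8 N, and the picture shows it against the bar. I'll back off, rise and move over the head.

```bash
python3 -m handwheel '[[1,[0.5,0,0],[0,0,0]],[1,[1,0,0],[0,0,0]],[1,[1,0,0],[0,0,0]],[1,[0,0,-5],[0,0,0]],[1,[0,0,-5],[0,0,0]],[1,[0,0,-5],[0,0,0]],[1,[0,0,-1],[0,0,0]],[1,[0,0,0],[0,0,0]]]';python3 - <<'E'
from g import *
st();f=arm.grab_frame("side");np.savez("pics/side3.npz",**f);crop(f,230,155,100,90,6,"d3c")
f=arm.grab_frame("wrist");np.savez("pics/wrist3.npz",**f);cv2.imwrite("pics/w3.png",f["image"])
E
```

```text
time_s: 7.1
eef_pos: [0.5034, -0.0675, 0.1923]
eef_rot: [3.139, 0.001, 2.947]
wrist_force: [0.5, -0.7, -0.2]
width: 0.0006
t 7.1 G mm [-98.9   1.  192.3] tip z 173.3 rpy [3.1392e+00 1.4000e-03 2.9470e+00] yawerr 0.0004 F [ 0.5 -0.7 -0.2] w 0.0006
turn rotvec [0.0024 0.0014 0.0004]
```

View pics/d3c.png

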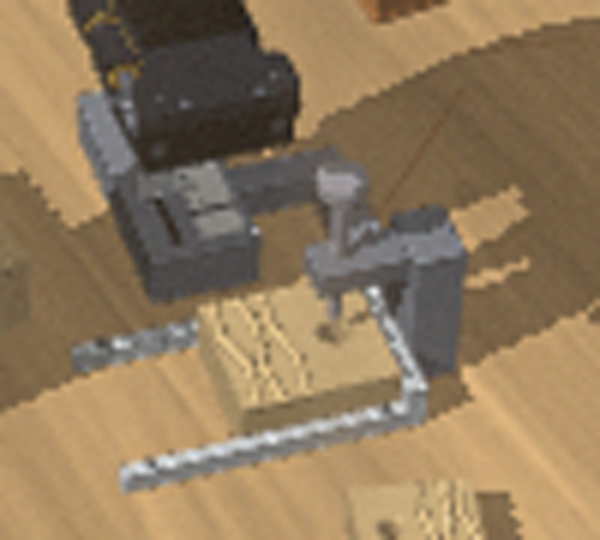

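Run:
```python
from g import *
f=load("side3");g=load("side0")
for n,fr,a,b in(("near corner",f,234,402),("near corner before",g,180,418),("near +y",f,198,312),("near +y before",g,146,325),("hole",f,329,331),("hole before",g,274,345)): print(n,G(onplane(fr,230+(a+.5)/6-.5,155+(b+.5)/6-.5,.036)))
```

```text
near corner [-68.90302479 -36.92687246  36.        ]
near corner before [-99.7790586  -39.45441378  36.        ]
near +y [-66.76104991  32.2343989   36.        ]
near +y before [-96.94484079  31.08264763  36.        ]
hole [-2.93901609 -2.36420966 36.        ]
hole before [-35.01030556  -3.58063787  36.        ]
```

View pics/w3.png

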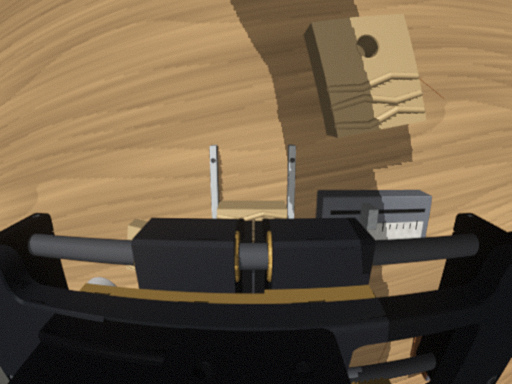

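```bash
python3 -m handwheel '[[1,[-3,0,0],[0,0,0]],[1,[-3,0,0],[0,0,0]],[1,[-3,0,0],[0,0,0]],[1,[-0.8,-0.1,0],[0,0,0]],[1,[0,0,0],[0,0,0]]]';python3 - <<'E'
from g import *
st()
for n in("side","scene"):
    f=arm.grab_frame(n);np.savez(f"pics/{n}4.npz",**f);crop(f,*((230,155,100,90) if n=="side" else (190,160,130,100)),6,n+"4c")
E
```

```text
time_s: 7.82
eef_pos: [0.5983, -0.0879, 0.1905]
eef_rot: [3.141, -0.003, 2.946]
wrist_force: [-0.2, 0.8, -0.0]
width: 0.0005
t 7.83 G mm [ -1.8  -0.7 190.5] tip z 171.5 rpy [ 3.1412e+00 -2.9000e-03  2.9461e+00] yawerr -0.0005 F [-0.2  0.8 -0. ] w 0.0005
turn rotvec [ 0.0004 -0.0029 -0.0005]
```

View pics/side4c.png

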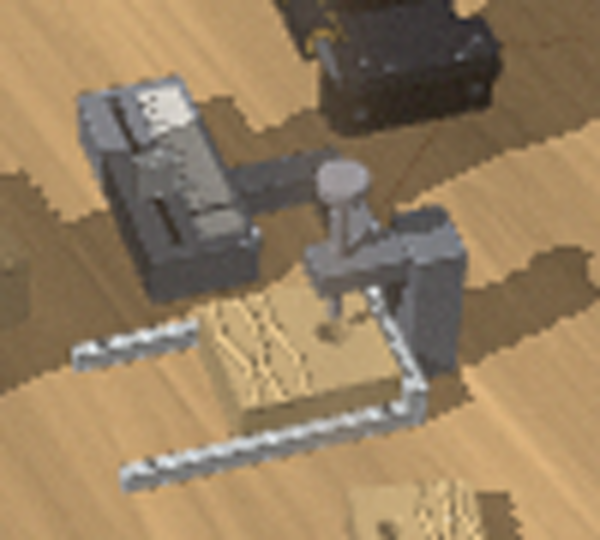

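View pics/scene4c.png

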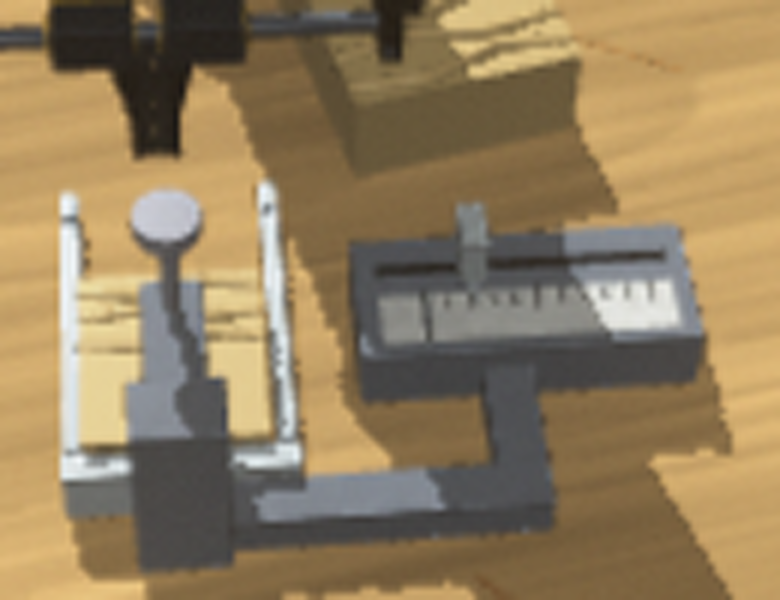

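Run:
```python
from g import *
f=load("scene4");s=arm.state();t=s["eef_pos"]-[0,0,.019]
q=proj(f,[t,[.6002,-.0876,.15]]);print((q-[190,160]+.5)*6-.5)
```

```text
[[160.45413447 174.11520947]
 [164.1259936  216.70244957]]
```

Run:
```python
from g import *
f=load("scene4");print(arm.tip_reach)
for b in range(80,176,8):
  u,v=190+157/6,160+b/6
  print(b,np.round(G(world(f,round(u),round(v))),1))
```

```text
0.019
80 [  7.8   1.4 233.3]
88 [  8.1   1.1 227.4]
96 [  8.6   1.  224.8]
104 [  7.5   0.8 220.6]
112 [  6.3   0.5 213. ]
120 [  8.2   0.4 211.8]
128 [  8.7   0.3 209.1]
136 [  8.1  -0.  202. ]
144 [  8.5  -0.2 199.3]
152 [  8.2  -0.3 195.7]
160 [-168.6   -4.2   -4.1]
168 [-157.5   -4.2    3.7]
```

```bash
python3 -m handwheel '[[1,[-0.2,0.1,0.9],[0,0,0]],[1,[0,0,0.9],[0,0,0]],[1,[0,0,0],[0,0,0]]]'|grep -E "pos|force"; python3 -m handwheel '[[1,[0,0,0.2],[0,0,0]],[1,[0,0,0],[0,0,0]]]'|grep -E "pos|force";python3 -m handwheel '[[1,[0,0,0.2],[0,0,0]],[1,[0,0,0],[0,0,0]]]'|grep -E "pos|force";python3 - <<'E'
from g import *
st()
for n in("side","scene"):
    f=arm.grab_frame(n);np.savez(f"pics/{n}5.npz",**f);crop(f,*((230,155,100,90) if n=="side" else (190,160,130,100)),6,n+"5c")
E
```

```text
eef_pos: [0.6005, -0.0867, 0.1729]
wrist_force: [-0.4, 1.0, 0.0]
eef_pos: [0.6015, -0.0869, 0.1721]
wrist_force: [-0.6, -0.2, 0.8]
eef_pos: [0.6014, -0.087, 0.17]
wrist_force: [0.3, -0.0, 0.3]
t 8.8 G mm [  1.1   0.9 170. ] tip z 151.0 rpy [ 3.1401 -0.      2.9468] yawerr 0.0002 F [ 0.3 -0.   0.3] w 0.0001
turn rotvec [ 0.0015 -0.      0.0002]
```

View pics/scene5c.png

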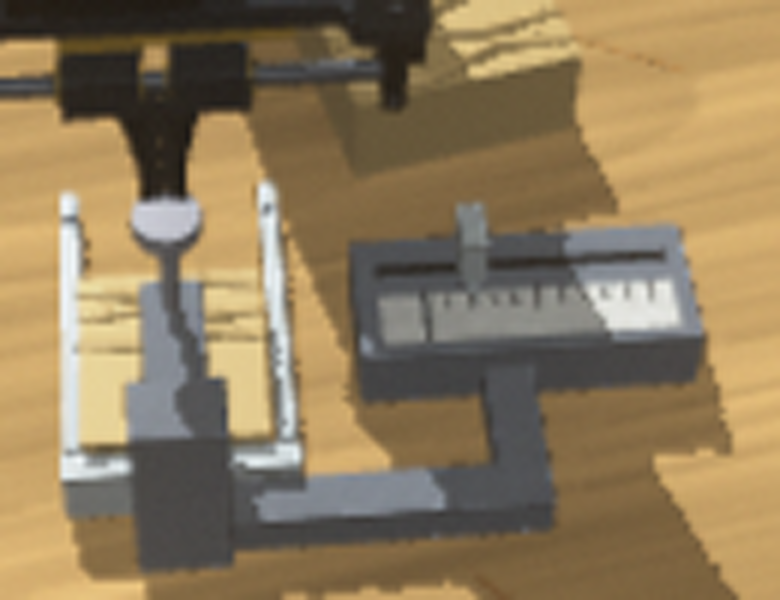

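```bash
for i in 1; do 
python3 -m handwheel '[[1,[0,0,0.2],[0,0,0]],[1,[0,0,0],[0,0,0]]]'|grep -E "pos|force"
python3 -m handwheel '[[1,[0,0,0.2],[0,0,0]],[1,[0,0,0],[0,0,0]]]'|grep -E "pos|force"
python3 -m handwheel '[[1,[0,0,0.2],[0,0,0]],[1,[0,0,0],[0,0,0]]]'|grep -E "pos|force"; done;python3 - <<'E'
from g import *
st()
for n in("side","scene"):
    f=arm.grab_frame(n);np.savez(f"pics/{n}6.npz",**f);crop(f,*((230,155,100,90) if n=="side" else (190,160,130,100)),6,n+"6c")
E
```

```text
eef_pos: [0.6014, -0.0869, 0.1679]
wrist_force: [0.5, -0.3, -0.1]
eef_pos: [0.6014, -0.0869, 0.1659]
wrist_force: [0.8, -1.1, -0.5]
eef_pos: [0.6013, -0.0869, 0.1639]
wrist_force: [-0.7, -0.6, -0.1]
t 9.65 G mm [  1.    0.9 163.9] tip z 144.9 rpy [ 3.1401e+00 -2.0000e-04  2.9468e+00] yawerr 0.0002 F [-0.7 -0.6 -0.1] w 0.0004
turn rotvec [ 0.0015 -0.0002  0.0002]
```

View pics/scene6c.png

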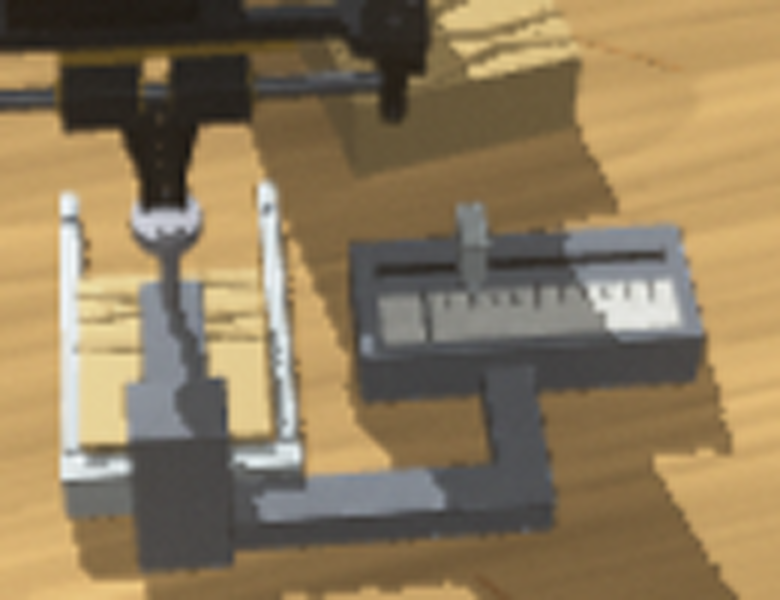

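No contact yet at a nominal tip height of 145 mm, so the closed fingers reach less than 19 mm past the TCP. I'll continue by feel.

```bash
for i in 1; do 
python3 -m handwheel '[[1,[0,0,0.2],[0,0,0]],[1,[0,0,0],[0,0,0]]]'|grep -E "pos|force"
python3 -m handwheel '[[1,[0,0,0.2],[0,0,0]],[1,[0,0,0],[0,0,0]]]'|grep -E "pos|force"
python3 -m handwheel '[[1,[0,0,0.2],[0,0,0]],[1,[0,0,0],[0,0,0]]]'|grep -E "pos|force"; 
python3 -m handwheel '[[1,[0,0,0.2],[0,0,0]],[1,[0,0,0],[0,0,0]]]'|grep -E "pos|force"; done;python3 - <<'E'
from g import *
st()
for n in("side","scene"):
    f=arm.grab_frame(n);np.savez(f"pics/{n}7.npz",**f);crop(f,*((230,155,100,90) if n=="side" else (190,160,130,100)),6,n+"7c")
E
```

```text
eef_pos: [0.6013, -0.0869, 0.1619]
wrist_force: [-0.4, 0.0, 0.8]
eef_pos: [0.6014, -0.0869, 0.1599]
wrist_force: [0.7, -0.3, -0.4]
eef_pos: [0.6014, -0.0869, 0.1579]
wrist_force: [-0.6, -0.1, -0.8]
eef_pos: [0.6014, -0.087, 0.1559]
wrist_force: [0.8, -0.2, 0.5]
t 10.75 G mm [  1.    0.9 155.9] tip z 136.9 rpy [ 3.1401e+00 -2.0000e-04  2.9467e+00] yawerr 0.0001 F [ 0.8 -0.2  0.5] w 0.0006
turn rotvec [ 0.0015 -0.0002  0.0001]
```

View pics/scene7c.png

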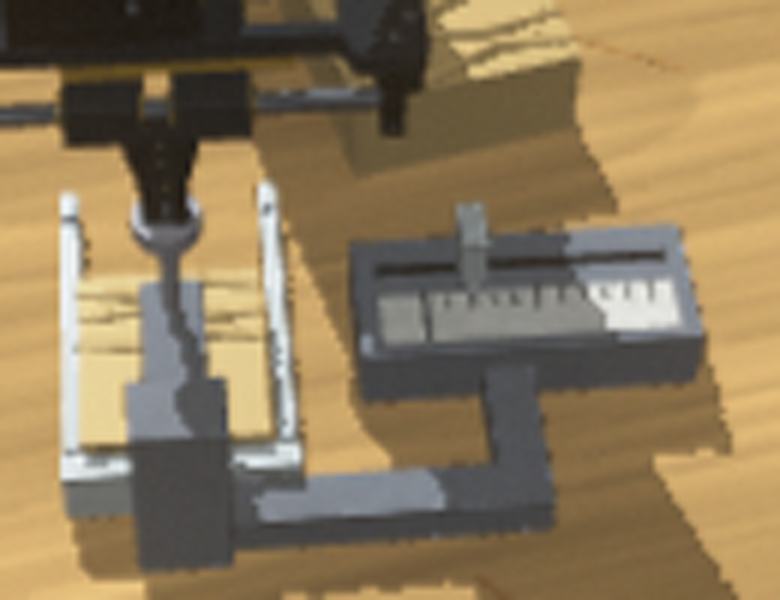

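```bash
for i in 1; do 
python3 -m handwheel '[[1,[0,0,0.2],[0,0,0]],[1,[0,0,0],[0,0,0]]]'|grep -E "pos|force"
python3 -m handwheel '[[1,[0,0,0.2],[0,0,0]],[1,[0,0,0],[0,0,0]]]'|grep -E "pos|force"
python3 -m handwheel '[[1,[0,0,0.2],[0,0,0]],[1,[0,0,0],[0,0,0]]]'|grep -E "pos|force"; 
python3 -m handwheel '[[1,[0,0,0.2],[0,0,0]],[1,[0,0,0],[0,0,0]]]'|grep -E "pos|force"; done;python3 - <<'E'
from g import *
st()
for n in("side","scene"):
    f=arm.grab_frame(n);np.savez(f"pics/{n}8.npz",**f);crop(f,*((230,155,100,90) if n=="side" else (190,160,130,100)),6,n+"8c")
E
```

```text
eef_pos: [0.6013, -0.0869, 0.1539]
wrist_force: [-0.9, -0.4, 0.1]
eef_pos: [0.6013, -0.0869, 0.1519]
wrist_force: [0.0, 0.8, -0.4]
eef_pos: [0.6014, -0.0869, 0.1499]
wrist_force: [-0.4, 0.1, -0.6]
eef_pos: [0.6016, -0.0869, 0.1481]
wrist_force: [0.0, -0.5, 0.4]
t 11.85 G mm [  1.2   0.9 148.1] tip z 129.1 rpy [3.1400e+00 3.0000e-04 2.9468e+00] yawerr 0.0002 F [ 0.  -0.5  0.4] w 0.0004
turn rotvec [0.0016 0.0003 0.0002]
```

View pics/scene8c.png

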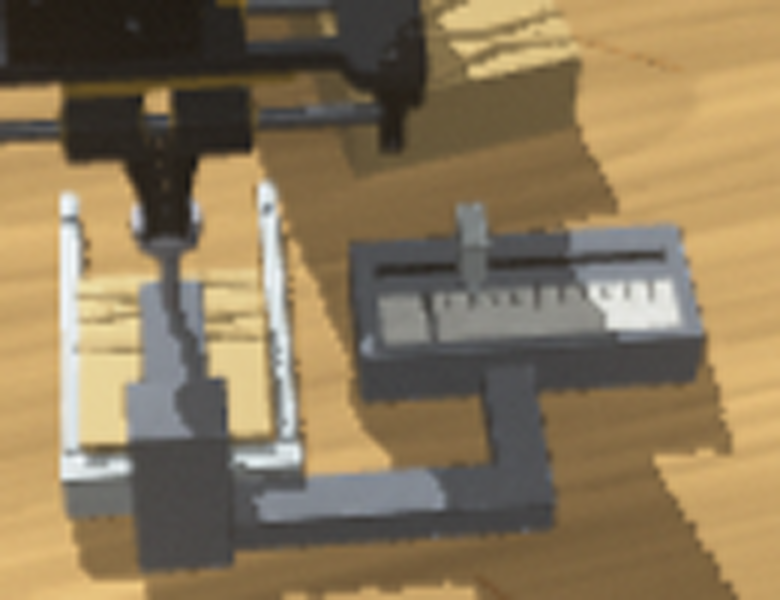

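View pics/side8c.png

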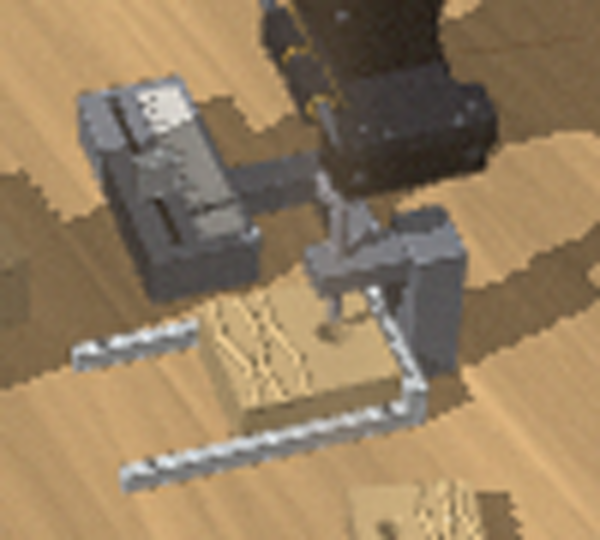

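Contact was made at TCP z ≈ 150 mm, and the needle has just begun to move. I'll press down to just short of the earliest possible bottom (21 mm).

```bash
for i in 1; do 
python3 -m handwheel '[[1,[0,0,0.2],[0,0,0]],[1,[0,0,0.2],[0,0,0]],[1,[0,0,0.2],[0,0,0]],[1,[0,0,0.2],[0,0,0]]]'|grep -E "pos|force"
python3 -m handwheel '[[1,[0,0,0.2],[0,0,0]],[1,[0,0,0.2],[0,0,0]],[1,[0,0,0.2],[0,0,0]],[1,[0,0,0.2],[0,0,0]]]'|grep -E "pos|force";done;python3 - <<'E'
from g import *
st()
for n in("side","scene"):
    f=arm.grab_frame(n);np.savez(f"pics/{n}9.npz",**f);crop(f,*((230,155,100,90) if n=="side" else (190,160,130,100)),6,n+"9c")
E
```

```text
eef_pos: [0.6016, -0.0869, 0.14]
wrist_force: [-0.3, -0.5, 3.2]
eef_pos: [0.6016, -0.087, 0.132]
wrist_force: [-0.3, -0.6, 2.0]
t 12.95 G mm [  1.2   0.9 132. ] tip z 113.0 rpy [3.1401e+00 3.0000e-04 2.9468e+00] yawerr 0.0002 F [-0.3 -0.6  2. ] w 0.0004
turn rotvec [0.0015 0.0003 0.0002]
```

View pics/scene9c.png

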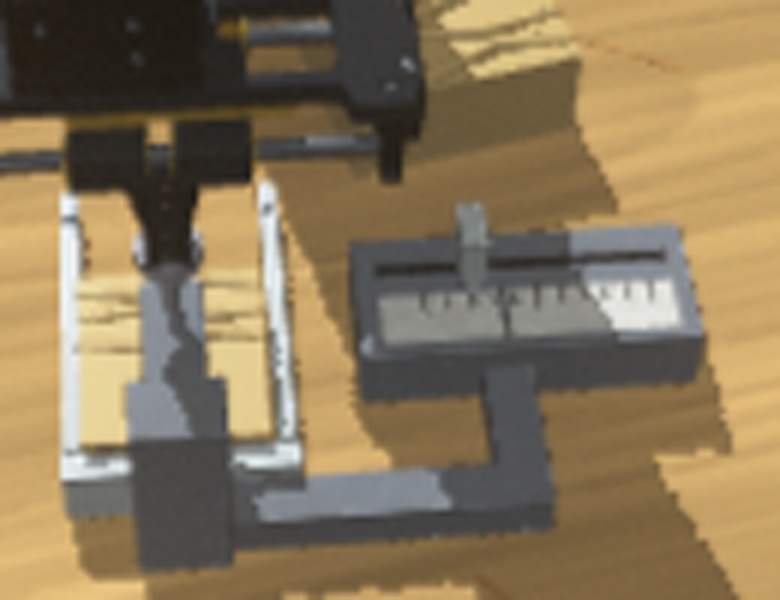

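View pics/side9c.png

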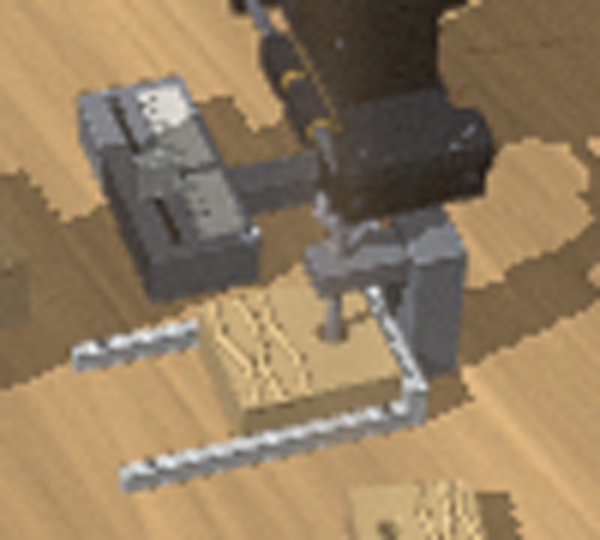

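The rod is entering the hole and the sliding force is about 2–3 N. I'll continue in steps of 1 mm.

```bash
for i in 1; do 
python3 -m handwheel '[[1,[0,0,0.1],[0,0,0]],[1,[0,0,0.1],[0,0,0]]]'|grep -E "pos|force"
python3 -m handwheel '[[1,[0,0,0.1],[0,0,0]],[1,[0,0,0.1],[0,0,0]]]'|grep -E "pos|force"
python3 -m handwheel '[[1,[0,0,0.1],[0,0,0]]]'|grep -E "pos|force"
python3 -m handwheel '[[1,[0,0,0.1],[0,0,0]]]'|grep -E "pos|force"
python3 -m handwheel '[[1,[0,0,0.1],[0,0,0]]]'|grep -E "pos|force"
done
```

```text
eef_pos: [0.6015, -0.0869, 0.1301]
wrist_force: [-0.8, -0.6, 1.5]
eef_pos: [0.6015, -0.0869, 0.1281]
wrist_force: [0.1, 0.8, 2.4]
eef_pos: [0.6015, -0.0869, 0.127]
wrist_force: [-0.6, -1.0, 1.3]
eef_pos: [0.6015, -0.0869, 0.126]
wrist_force: [-0.4, -0.0, 1.8]
eef_pos: [0.6015, -0.0869, 0.125]
wrist_force: [0.2, 0.3, 2.7]
```

```bash
for i in 1; do 
python3 -m handwheel '[[1,[0,0,0.1],[0,0,0]]]'|grep -E "pos|force"
python3 -m handwheel '[[1,[0,0,0.1],[0,0,0]]]'|grep -E "pos|force"
python3 -m handwheel '[[1,[0,0,0.1],[0,0,0]]]'|grep -E "pos|force"
python3 -m handwheel '[[1,[0,0,0.1],[0,0,0]]]'|grep -E "pos|force"
done
```

```text
eef_pos: [0.6015, -0.0869, 0.124]
wrist_force: [0.5, 0.5, 1.7]
eef_pos: [0.6015, -0.0869, 0.123]
wrist_force: [-0.4, -0.1, 2.5]
eef_pos: [0.6015, -0.0869, 0.1221]
wrist_force: [-1.5, 0.6, 6.2]
eef_pos: [0.6016, -0.0869, 0.122]
wrist_force: [-3.2, 0.9, 11.1]
```

It bottomed at TCP z ≈ 122.0 mm (about 28 mm of travel): the force rose to 11 N and motion stopped. I'll lift off and look.

```bash
python3 -m handwheel '[[1,[0,0,-0.3],[0,0,0]],[1,[0,0,-3],[0,0,0]],[1,[0,0,-3],[0,0,0]],[1,[3,0,0],[0,0,0]],[1,[5,0,0],[0,0,0]],[1,[5,0,0],[0,0,0]],[0.6,[0,0,0],[0,0,0]]]'|grep -E "pos|force|width";python3 - <<'E'
from g import *
st()
for n in("side","scene","wrist"):
    f=arm.grab_frame(n);np.savez(f"pics/{n}10.npz",**f)
    if n=="wrist":cv2.imwrite("pics/w10.png",f["image"])
    else:crop(f,*((230,155,100,90) if n=="side" else (190,160,130,100)),6,n+"10c")
E
```

```text
eef_pos: [0.4708, -0.0608, 0.1834]
wrist_force: [0.8, -0.1, 0.2]
width: 0.0051
t 15.3 G mm [-132.2    1.2  183.4] tip z 164.4 rpy [ 3.1376e+00 -1.9000e-03  2.9481e+00] yawerr 0.0015 F [ 0.8 -0.1  0.2] w 0.0051
turn rotvec [ 0.004  -0.0019  0.0015]
```

View pics/scene10c.png

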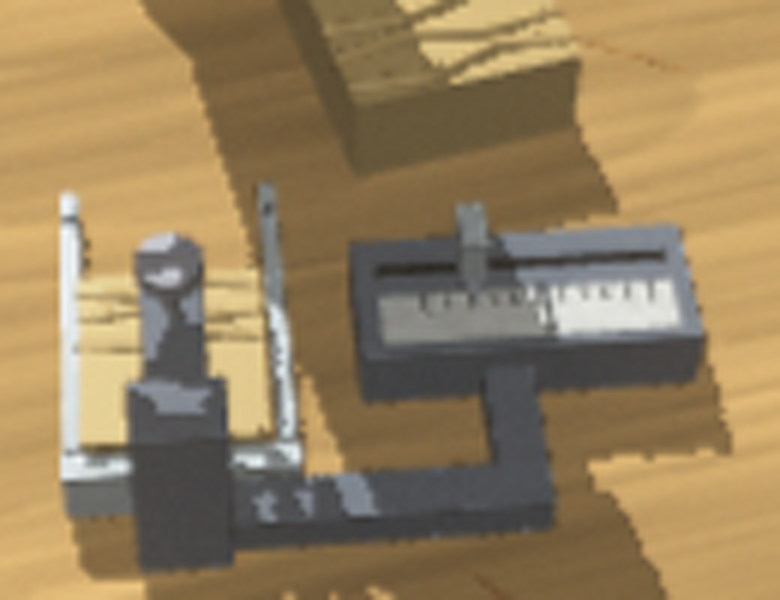

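View pics/side10c.png

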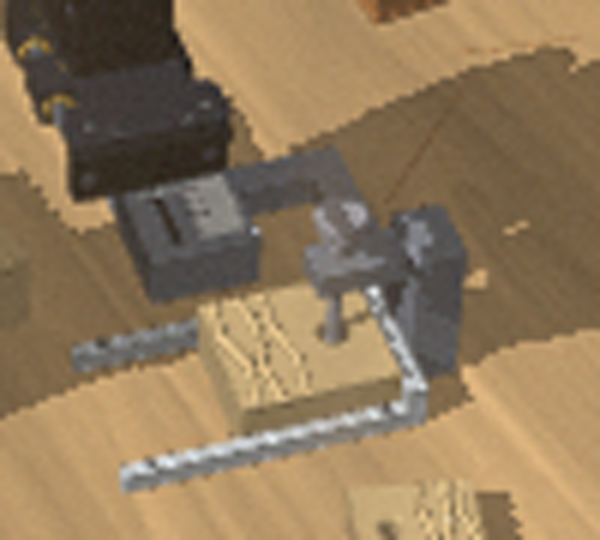

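View pics/w10.png

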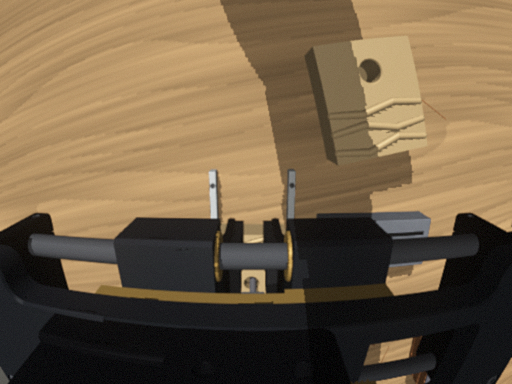

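Run:
```python
from g import *
f=load("scene10");crop(f,245,195,65,30,12,"z10")
px=lambda a,b:(245+(a+.5)/12-.5,195+(b+.5)/12-.5)
# predicted line for needle y values, pixel in crop12
c,q=np.cos(p[2]),np.sin(p[2])
def W(x,y,z): x,y=x/1000,y/1000;return [p[0]+c*x-q*y,p[1]+q*x+c*y,z]
for y in (110,150,160,162,164,166,168): print(y,np.round((proj(f,[W(-45,y,.038),W(-32,y,.038),W(-19,y,.038)])-[245,195]+.5)*12-.5).tolist())
```

```text
110 [[187.0, 169.0], [193.0, 215.0], [200.0, 262.0]]
150 [[368.0, 159.0], [376.0, 205.0], [384.0, 252.0]]
160 [[413.0, 156.0], [421.0, 202.0], [429.0, 249.0]]
162 [[422.0, 156.0], [430.0, 202.0], [439.0, 249.0]]
164 [[431.0, 155.0], [439.0, 201.0], [448.0, 248.0]]
166 [[440.0, 155.0], [449.0, 201.0], [457.0, 247.0]]
168 [[449.0, 154.0], [458.0, 200.0], [466.0, 247.0]]
```

View pics/z10.png

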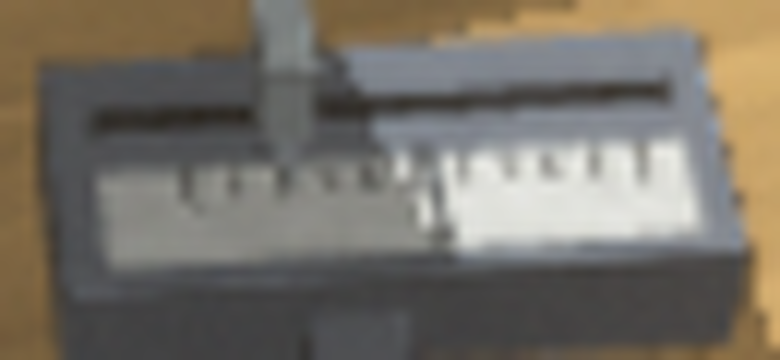

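The needle runs (430,155)–(445,240) in the zoomed view, which puts its y at ≈ 164–165 (54.5 mm). That agrees with 27.4 mm of travel. The marker's finger is at about column 290, near +21 mm. I'll push the marker with closed fingers from its −y side.

```bash
python3 -m handwheel '[[1,[-3.5,4.5,0],[0,0,0]],[1,[-3.5,4.5,0],[0,0,0]],[1,[-0.2,0.6,0],[0,0,0]],[1,[0,0,4],[0,0,0]],[1,[0,0,2],[0,0,0]],[1,[0,0,0],[0,0,0]]]'|grep -E "pos|force|width";python3 - <<'E'
from g import *
st()
for n in("side","scene"):
    f=arm.grab_frame(n);np.savez(f"pics/{n}11.npz",**f)
    crop(f,*((230,155,100,90) if n=="side" else (190,160,130,100)),6,n+"11c")
E
```

```text
eef_pos: [0.5622, 0.0175, 0.1222]
wrist_force: [-0.5, -0.3, 0.6]
width: 0.0005
t 16.2 G mm [-57.7  95.7 122.2] tip z 103.2 rpy [-3.1405 -0.0035  2.9458] yawerr -0.0008 F [-0.5 -0.3  0.6] w 0.0005
turn rotvec [-0.0011 -0.0035 -0.0008]
```

View pics/scene11c.png

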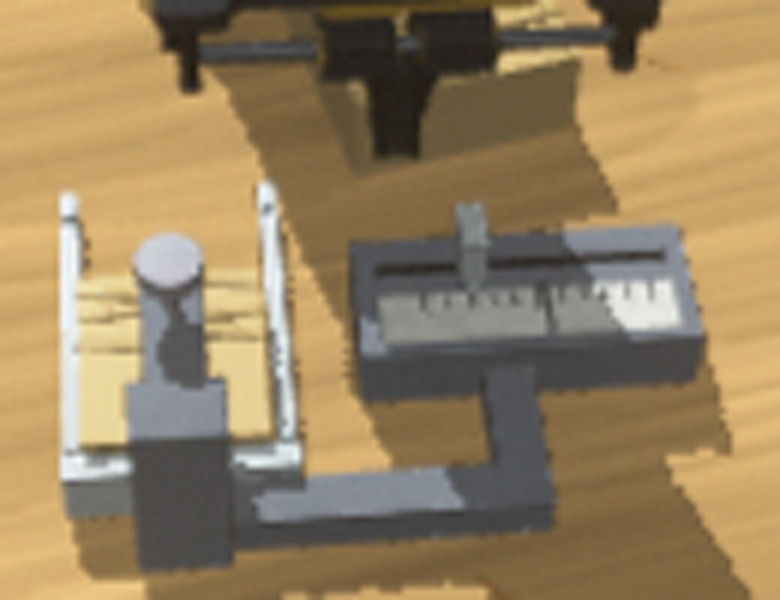

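```bash
python3 -m handwheel '[[1,[0.2,0,4],[0,0,0]],[1,[0,0,2.6],[0,0,0]],[1,[0,0,0],[0,0,0]],[1,[0,0,0],[0,0,0]]]'|grep -E "pos|force|width";python3 - <<'E'
from g import *
st()
for n in("side","scene"):
    f=arm.grab_frame(n);np.savez(f"pics/{n}12.npz",**f)
    crop(f,*((230,155,100,90) if n=="side" else (190,160,130,100)),6,n+"12c")
E
```

```text
eef_pos: [0.5628, 0.0189, 0.0601]
wrist_force: [0.3, -0.1, 0.9]
width: 0.0004
t 16.8 G mm [-57.4  97.2  60.1] tip z 41.1 rpy [3.1392e+00 2.9000e-03 2.9466e+00] yawerr -0.0 F [ 0.3 -0.1  0.9] w 0.0004
turn rotvec [ 0.0024  0.0029 -0.    ]
```

View pics/scene12c.png

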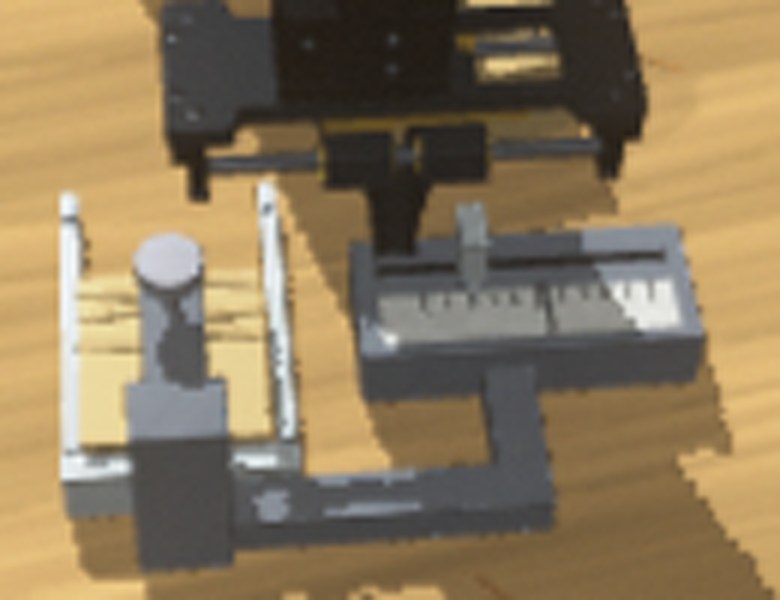

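View pics/side12c.png

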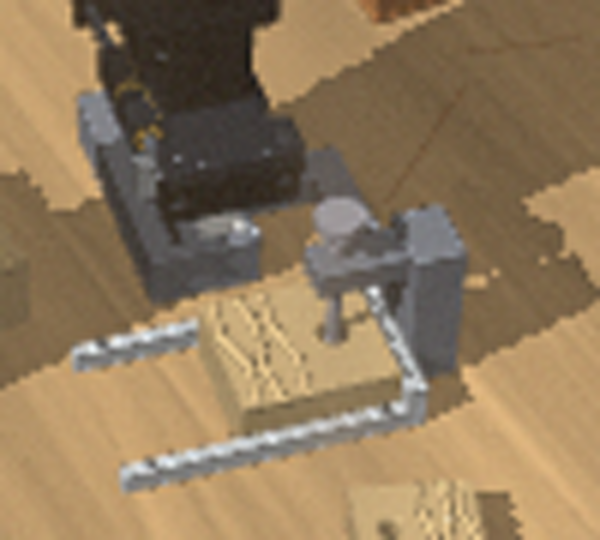

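```bash
python3 -m handwheel '[[1,[0.2,0,0.9],[0,0,0]],[1,[0,0.8,0],[0,0,0]],[1,[0,0.8,0],[0,0,0]],[1,[0,0.5,0],[0,0,0]],[1,[0,0.5,0],[0,0,0]],[1,[0,0.5,0],[0,0,0]],[1,[0,0.5,0],[0,0,0]],[1,[0,0.4,0],[0,0,0]],[1,[0,0.4,0],[0,0,0]],[1,[0,0,0],[0,0,0]]]'|grep -E "pos|force|width";python3 - <<'E'
from g import *
st()
f=arm.grab_frame("scene");np.savez("pics/scene13.npz",**f);crop(f,245,175,65,50,12,"z13")
E
```

```text
eef_pos: [0.568, 0.0634, 0.0493]
wrist_force: [0.1, 0.5, -0.9]
width: 0.0001
t 18.15 G mm [-60.8 141.9  49.3] tip z 30.3 rpy [3.1393e+00 4.0000e-04 2.9475e+00] yawerr 0.0009 F [ 0.1  0.5 -0.9] w 0.0001
turn rotvec [0.0023 0.0004 0.0009]
```

View pics/z13.png

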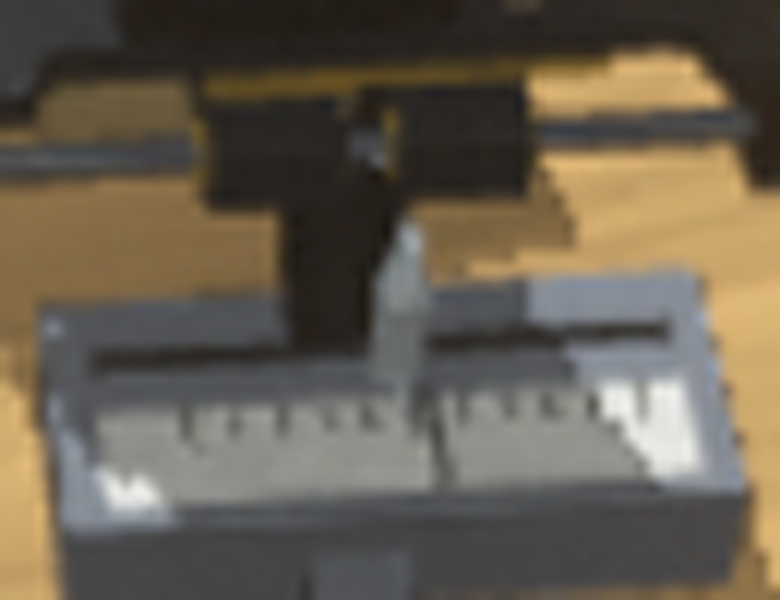

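The marker's finger is at (404,395) and the needle starts at (431,398), so about 5.7 mm remains. I'll go 4.5 mm, then look closely.

```bash
python3 -m handwheel '[[1,[0,0.2,0],[0,0,0]],[1,[0,0.2,0],[0,0,0]],[1,[0,0.05,0],[0,0,0]],[1,[0,0,0],[0,0,0]]]'|grep -E "pos|force|width";python3 - <<'E'
from g import *
st()
f=arm.grab_frame("scene");np.savez("pics/scene14.npz",**f);crop(f,265,192,36,28,22,"z14")
f=arm.grab_frame("side");np.savez("pics/side14.npz",**f);crop(f,235,160,45,40,14,"y14")
E
```

```text
eef_pos: [0.5688, 0.067, 0.0493]
wrist_force: [0.1, -1.6, 0.1]
width: 0.0005
t 18.7 G mm [-60.8 145.6  49.3] tip z 30.3 rpy [3.1399e+00 4.0000e-04 2.9468e+00] yawerr 0.0002 F [ 0.1 -1.6  0.1] w 0.0005
turn rotvec [0.0017 0.0004 0.0002]
```

View pics/z14.png

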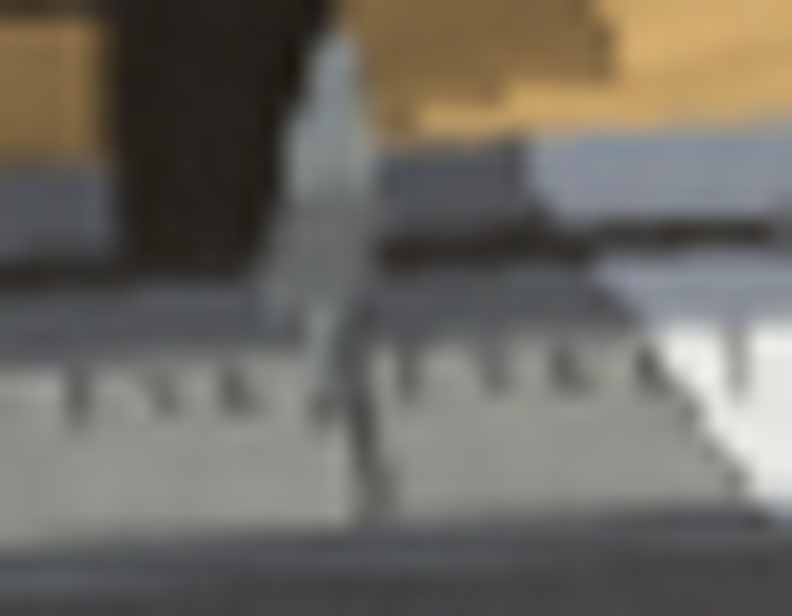

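View pics/y14.png

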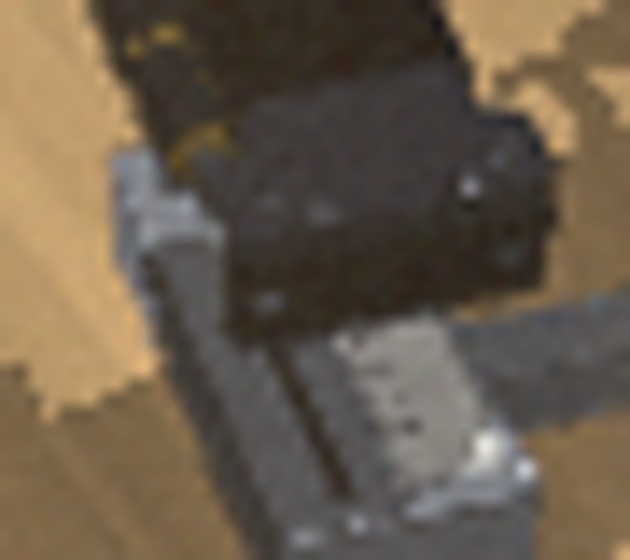

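```bash
python3 -m handwheel '[[1,[0,0.15,0],[0,0,0]],[1,[0,0,0],[0,0,0]]]'|grep -E "pos|force"; python3 g.py; python3 -m handwheel '[[1,[0,-1,0],[0,0,0]],[1,[0,-1,0],[0,0,0]],[1,[0,0,-4],[0,0,0]],[1,[0,0,-4],[0,0,0]],[1,[5,0,0],[0,0,0]],[1,[5,-2,0],[0,0,0]],[1,[0,0,0],[0,0,0]]]'|grep -E "pos|force|width";python3 - <<'E'
from g import *
st()
f=arm.grab_frame("scene");np.savez("pics/scene15.npz",**f);crop(f,265,192,36,28,22,"z15")
f=arm.grab_frame("side");np.savez("pics/side15.npz",**f);crop(f,235,160,45,40,14,"y15")
f=arm.grab_frame("wrist");np.savez("pics/wrist15.npz",**f);cv2.imwrite("pics/w15.png",f["image"])
E
```

```text
eef_pos: [0.5691, 0.0686, 0.0493]
wrist_force: [0.1, -0.9, -0.0]
t 19.05 G mm [-60.8 147.2  49.3] tip z 30.3 rpy [3.1399e+00 3.0000e-04 2.9469e+00] yawerr 0.0003 F [ 0.1 -0.9 -0. ] w 0.0005
turn rotvec [0.0017 0.0003 0.0003]
eef_pos: [0.4588, 0.0474, 0.1283]
wrist_force: [0.4, 0.5, 0.7]
width: 0.0005
t 19.93 G mm [-164.9  105.   128.3] tip z 109.3 rpy [ 3.1389 -0.0037  2.9463] yawerr -0.0003 F [0.4 0.5 0.7] w 0.0005
turn rotvec [ 0.0027 -0.0037 -0.0003]
```

View pics/z15.png

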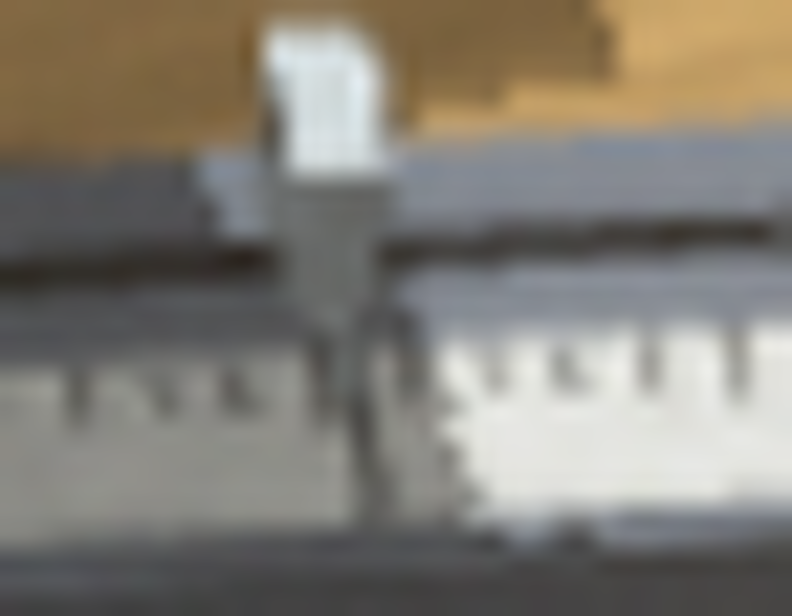

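View pics/y15.png

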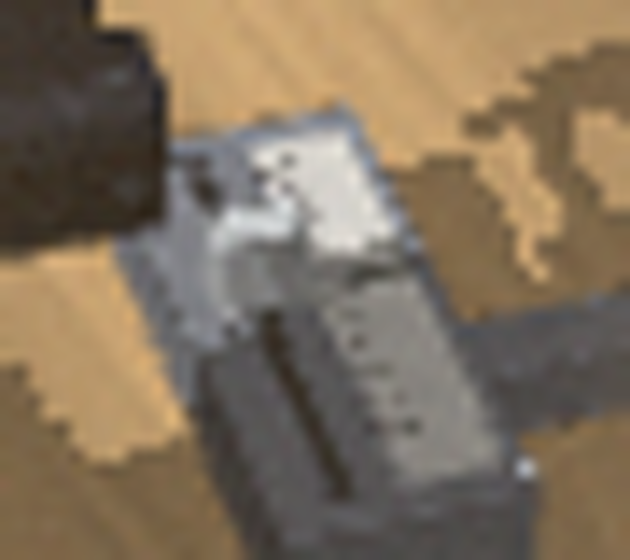

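View pics/w15.png

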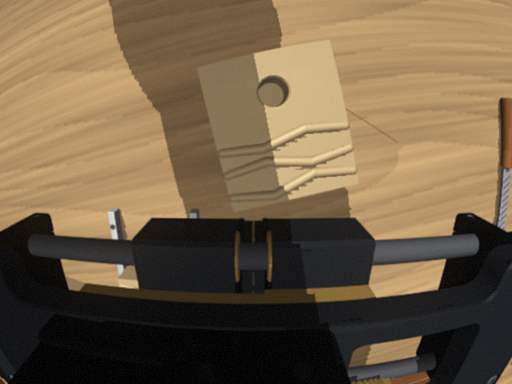

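Run:
```python
from g import *
f=load("scene15");d=load("side15")
q=lambda a,b:(265+(a+.5)/22-.5,192+(b+.5)/22-.5)
for n,a,b,h in(("top front",337,179,.064),("topback",323,24,.064),("finger",344,365,.038),("needle top",352,400,.038),("needle low",373,500,.038)): print(n,np.round(G(onplane(f,*q(a,b),h)),1))
# subpixel dark centroid of needle rows vs finger rows
g=f["image"].astype(float).mean(2)
for v in range(204,217): print(v,np.round(g[v,275:291]).astype(int))
e=load("scene10")["image"].astype(float).mean(2)
print("before push")
for v in range(207,217): print(v,np.round(e[v,275:291]).astype(int))
```

```text
top front [-50.2 161.   64. ]
topback [-74.6 162.7  64. ]
finger [-42.9 162.8  38. ]
needle top [-37.5 163.1  38. ]
needle low [-22.2 163.5  38. ]
204 [ 51  55  68  98 103 102 101  78  89 114 119 116 115 133 137 139]
205 [ 84  82  86  99 104 103 100  89 118 134 138 138 139 138 137 139]
206 [ 83  83  82  89 102 109  85  82  84 127 143 143 145 150 152 153]
207 [ 91  93  94  93  79  95  90  98  86 127 174 171 168 190 196 180]
208 [108 121 128 127  80 100  99 133  96 131 217 206 177 215 223 159]
209 [ 95 124 139 141  94 100  96 133 100 130 201 223 179 215 223 178]
210 [105 111 135 139  99  95  78 129 123 136 161 215 226 228 226 226]
211 [138 139 141 140 121 118  76 128 140 141 199 224 227 229 227 226]
212 [138 139 141 139 139 141  85 123 140 140 141 212 225 228 228 226]
213 [141 142 141 141 140 141  94 105 134 139 139 198 221 225 225 225]
214 [143 143 144 143 145 142 106  98 132 139 137 146 204 217 216 211]
215 [134 133 134 134 135 133  96  99 115 116 110 149 163 171 172 148]
216 [ 93  91  89  89  84  82  82  83  83  85  85  84  81 118 115  90]
before push
207 [ 87  90 125 150 117 108 134 157 139 157 176 169 165 187 193 177]
208 [105 121 125 193 136 118 150 214 158 211 226 202 174 211 220 155]
209 [ 92 122 136 197 148 150 152 214 168 209 224 223 176 211 220 174]
210 [103 110 135 137 139 152 124 209 200 216 222 222 224 225 225 223]
211 [136 136 139 136 158 186 119 207 224 225 223 224 225 228 225 223]
212 [136 136 138 137 136 211 137 200 222 224 222 222 224 225 225 223]
213 [139 138 137 137 137 196 140 164 213 222 222 221 221 222 222 222]
214 [141 140 141 142 141 139 107 118 208 220 215 214 212 214 212 207]
215 [131 130 131 131 134 130 106 131 181 191 170 162 168 171 169 155]
216 [ 89  91  87  85  82  81  81  81 114 124 123 122 125 127 126 125]
```

Marker and needle agree to about 0.5 mm in scene. One scene pixel is 2.7 mm, so I'll bring the wrist camera over for a finer check.

```bash
cat >> g.py <<'E'
def gw(P,p=p): 
    x,y,z=np.asarray(P,float)/1000;c,q=np.cos(p[2]),np.sin(p[2]);return np.array([p[0]+c*x-q*y,p[1]+q*x+c*y,z])
def fe(f,X):
    c=f["R"]@X+f["t"];th=np.arctan2(np.hypot(c[0],c[1]),c[2]);ph=np.arctan2(c[1],c[0]);r=th*f["mtx"][0,0]
    return np.array([f["mtx"][0,2]+r*np.cos(ph),f["mtx"][1,2]+r*np.sin(ph)])
def feinv(f,u,v,h):
    a=np.array([u-f["mtx"][0,2],v-f["mtx"][1,2]]);r=np.hypot(*a);th=r/f["mtx"][0,0]
    d=f["R"].T@np.r_[a/r*np.sin(th),np.cos(th)];o=-f["R"].T@f["t"];return o+d*(h-o[2])/d[2]
E
python3 - <<'E'
from g import *
f=load("wrist15");s=arm.state()
for X in(-20,0,30,60):
  for Z in(100,130,160):
    g=dict(f);dlt=gw((X,165,Z))-s["eef_pos"];g["t"]=f["t"]-f["R"]@dlt
    print(X,Z,[fe(g,gw(P)).round().tolist() for P in((-72,164,64),(-48,164,64),(-45,164,38),(-19,164,38))])
E
```

```text
-20 100 [[251.0, 142.0], [251.0, 177.0], [251.0, 174.0], [251.0, 206.0]]
-20 130 [[251.0, 139.0], [251.0, 169.0], [251.0, 167.0], [251.0, 196.0]]
-20 160 [[251.0, 136.0], [251.0, 163.0], [251.0, 162.0], [251.0, 188.0]]
0 100 [[251.0, 112.0], [251.0, 148.0], [251.0, 148.0], [251.0, 181.0]]
0 130 [[251.0, 113.0], [251.0, 144.0], [251.0, 144.0], [251.0, 174.0]]
0 160 [[251.0, 113.0], [251.0, 140.0], [251.0, 141.0], [251.0, 168.0]]
30 100 [[251.0, 68.0], [251.0, 103.0], [251.0, 109.0], [251.0, 143.0]]
30 130 [[251.0, 74.0], [251.0, 105.0], [251.0, 109.0], [251.0, 140.0]]
30 160 [[251.0, 79.0], [251.0, 106.0], [251.0, 110.0], [251.0, 137.0]]
60 100 [[251.0, 26.0], [251.0, 59.0], [251.0, 69.0], [251.0, 103.0]]
60 130 [[251.0, 37.0], [251.0, 66.0], [251.0, 75.0], [251.0, 105.0]]
60 160 [[251.0, 45.0], [251.0, 72.0], [251.0, 79.0], [251.0, 106.0]]
```

```bash
python3 -m handwheel '[[1,[-4.8,1.5,0],[0,0,0]],[1,[-4.8,1.5,0],[0,0,0]],[1,[-4.8,1.5,0],[0,0,0]],[1,[-4.6,1.5,0],[0,0,0]],[1,[0,0,0],[0,0,0]],[1,[0,0,0],[0,0,0]]]'|grep -E "pos|force";python3 - <<'E'
from g import *
st()
f=arm.grab_frame("wrist");np.savez("pics/wrist16.npz",**f);cv2.imwrite("pics/w16.png",f["image"]);crop(f,205,60,90,100,6,"w16c")
E
```

```text
eef_pos: [0.6611, 0.07, 0.1284]
wrist_force: [-1.2, 0.1, -0.0]
t 20.82 G mm [ 29.2 166.4 128.4] tip z 109.4 rpy [-3.1416e+00 -1.1000e-03  2.9465e+00] yawerr -0.0001 F [-1.2  0.1 -0. ] w 0.0004
turn rotvec [-0.     -0.0011 -0.0001]
```

View pics/w16c.png

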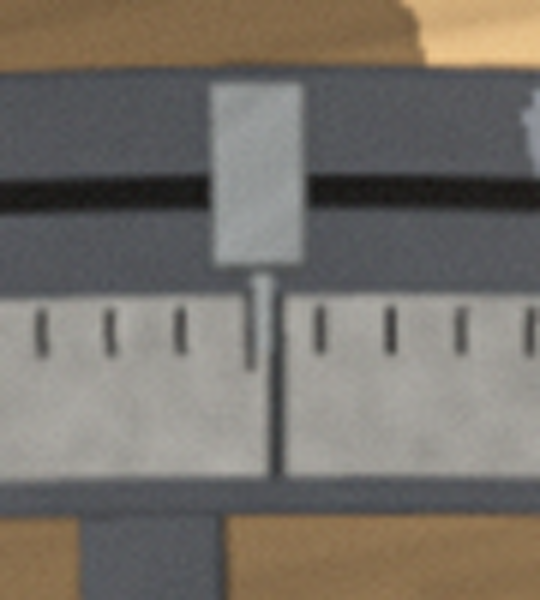

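Run:
```python
from g import *
f=load("wrist16")
q=lambda a,b:(205+(a+.5)/6-.5,60+(b+.5)/6-.5)
for n,a,b,h in(("top center",257.5,174,.064),("top L",211,174,.064),("top R",304,174,.064),("finger",264,325,.038),("needle",276,420,.038),("needle low",275.5,465,.038),("tick30",181,330,.038),("tick60",320,330,.038),("tick80",461,330,.038)): print(n,np.round(G(feinv(f,*q(a,b),h)),2))
g=f["image"].astype(float).mean(2)
for v in (106,108,110,112,114,118,122,126,130,134,137): print(v,np.round(g[v,242:258]).astype(int))
```

```text
top center [-60.74 162.76  64.  ]
top L [-60.78 156.91  64.  ]
top R [-60.73 168.6   64.  ]
finger [-41.6  163.18  38.  ]
needle [-28.07 164.86  38.  ]
needle low [-21.64 164.79  38.  ]
tick30 [-40.96 151.49  38.  ]
tick60 [-40.89 171.06  38.  ]
tick80 [-41.09 190.97  38.  ]
106 [ 84  81  82  84 100 131 148 142 112  88  82  85  84  87  88  85]
108 [ 94  95  94  88  87 119 153 147 112  85  90  97  95  97  96  94]
110 [150 152 149 125  95 121 153 142 100  72 120 152 160 156 155 145]
112 [153 158 155 131  99 123 152 149 101  77 128 160 165 161 157 115]
114 [155 161 155 127  95 118 152 140  97  75 126 163 165 162 155 112]
118 [154 154 157 134  96 113 150 137  93  68 108 147 163 161 153 125]
122 [150 150 152 151 147 151 158 127  77  64 111 146 159 156 157 161]
126 [156 157 157 157 157 162 162 127  73  62 110 149 161 157 156 158]
130 [157 156 152 155 159 159 158 127  77  67 108 147 155 154 153 152]
134 [163 160 162 161 157 161 155 122  73  63 109 151 161 161 162 160]
137 [172 168 170 164 165 160 159 124  72  64 110 150 160 160 161 162]
```

In the wrist view the finger is at column 264 and the needle at 276, at 7 px/mm. The marker is 1.7–2.1 mm short. I'll nudge it +1.9 mm, from a final TCP y of 147.2 to 149.1.

```bash
python3 -m handwheel '[[1,[4.5,-1.8,0],[0,0,0]],[1,[4.4,-1.8,0],[0,0,0]],[1,[0,0,0],[0,0,0]],[1,[0,0,0],[0,0,0]],[1,[0,0,4],[0,0,0]],[1,[0,0,3.5],[0,0,0]],[1,[0,0,0],[0,0,0]],[1,[0,0,0],[0,0,0]]]'|grep -E "pos|force"; python3 g.py
```

```text
eef_pos: [0.5684, 0.0527, 0.0557]
wrist_force: [0.2, -0.2, 0.4]
t 21.88 G mm [-58.4 131.4  55.7] tip z 36.7 rpy [3.1396e+00 2.3000e-03 2.9468e+00] yawerr 0.0003 F [ 0.2 -0.2  0.4] w 0.0003
turn rotvec [0.002  0.0023 0.0003]
```

```bash
python3 -m handwheel '[[1,[0.2,0,0.6],[0,0,0]],[1,[0,0.5,0],[0,0,0]],[1,[0,0.5,0],[0,0,0]],[1,[0,0.4,0],[0,0,0]],[1,[0,0.2,0],[0,0,0]],[1,[0,0,0],[0,0,0]],[1,[0,0,0],[0,0,0]]]'|grep -E "pos|force"; python3 g.py
```

```text
eef_pos: [0.568, 0.0685, 0.0483]
wrist_force: [-0.1, -0.6, 0.8]
t 22.75 G mm [-61.9 146.9  48.3] tip z 29.3 rpy [3.1400e+00 1.0000e-04 2.9465e+00] yawerr -0.0001 F [-0.1 -0.6  0.8] w 0.0003
turn rotvec [ 0.0015  0.0001 -0.0001]
```

```bash
python3 -m handwheel '[[1,[0,0.1,0],[0,0,0]],[1,[0,0.12,0],[0,0,0]],[1,[0,0,0],[0,0,0]],[1,[0,0,0],[0,0,0]]]'|grep -E "pos|force"; python3 g.py; python3 -m handwheel '[[1,[0,-1,0],[0,0,0]],[1,[0,-0.8,0],[0,0,0]],[1,[0,0,-4],[0,0,0]],[1,[0,0,-4],[0,0,0]],[1,[-4.5,1.8,0],[0,0,0]],[1,[-4.5,1.8,0],[0,0,0]],[1,[0,0,0],[0,0,0]],[1,[0,0,0],[0,0,0]]]'|grep -E "pos|force";python3 - <<'E'
from g import *
st()
f=arm.grab_frame("wrist");np.savez("pics/wrist17.npz",**f);crop(f,205,60,90,100,6,"w17c")
E
```

```text
eef_pos: [0.5684, 0.0707, 0.0483]
wrist_force: [0.0, -2.0, -0.1]
t 23.25 G mm [-61.8 149.1  48.3] tip z 29.3 rpy [3.1402e+00 2.0000e-04 2.9467e+00] yawerr 0.0001 F [ 0.  -2.  -0.1] w 0.0005
turn rotvec [0.0014 0.0002 0.0001]
eef_pos: [0.6594, 0.0699, 0.1277]
wrist_force: [-1.1, -0.9, -0.2]
t 24.25 G mm [ 27.5 166.  127.7] tip z 108.7 rpy [ 3.1411e+00 -1.3000e-03  2.9459e+00] yawerr -0.0007 F [-1.1 -0.9 -0.2] w 0.0006
turn rotvec [ 0.0005 -0.0013 -0.0007]
```

View pics/w17c.png

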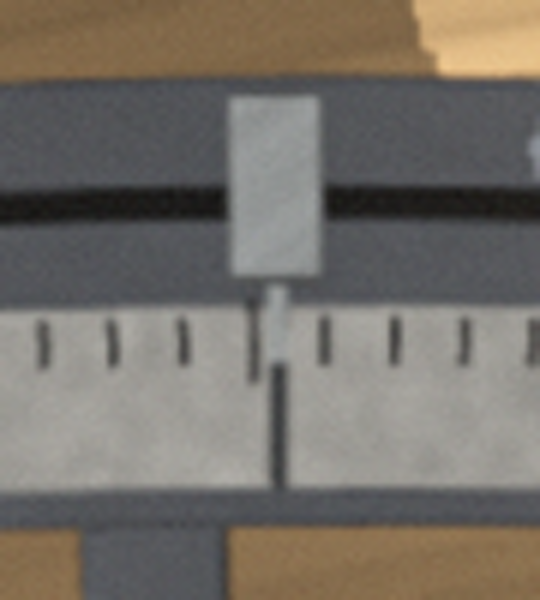

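The finger (278) and needle (279) are now in line. As a last check I'll look at the tile against the stop from above.

```bash
python3 -m handwheel '[[1,[0,0,-4],[0,0,0]],[1,[0,0,-3],[0,0,0]],[1,[-4,-5,0],[0,0,0]],[1,[-4,-5,0],[0,0,0]],[1,[-1,0,0],[0,0,0]],[1,[0,0,0],[0,0,0]]]'|grep -E "pos|force";python3 - <<'E'
from g import *
st()
f=arm.grab_frame("wrist");np.savez("pics/wrist18.npz",**f);cv2.imwrite("pics/w18.png",f["image"]);crop(f,120,60,130,100,6,"w18c")
print([fe(f,gw(P)).round().tolist() for P in((25,-30,30),(25,30,30),(25,30,36),(-65,40,36),(0,0,123))])
for n in("side","scene"):
    f=arm.grab_frame(n);np.savez(f"pics/{n}18.npz",**f);cv2.imwrite(f"pics/{n}18.png",f["image"])
E
```

```text
eef_pos: [0.7272, -0.0423, 0.1983]
wrist_force: [-0.9, 1.2, 0.2]
t 25.05 G mm [115.8  69.  198.3] tip z 179.3 rpy [ 3.1391e+00 -3.0000e-04  2.9454e+00] yawerr -0.0012 F [-0.9  1.2  0.2] w 0.0001
turn rotvec [ 0.0025 -0.0003 -0.0012]
[[165.0, 99.0], [217.0, 97.0], [216.0, 96.0], [225.0, 18.0], [167.0, 62.0]]
```

View pics/w18c.png

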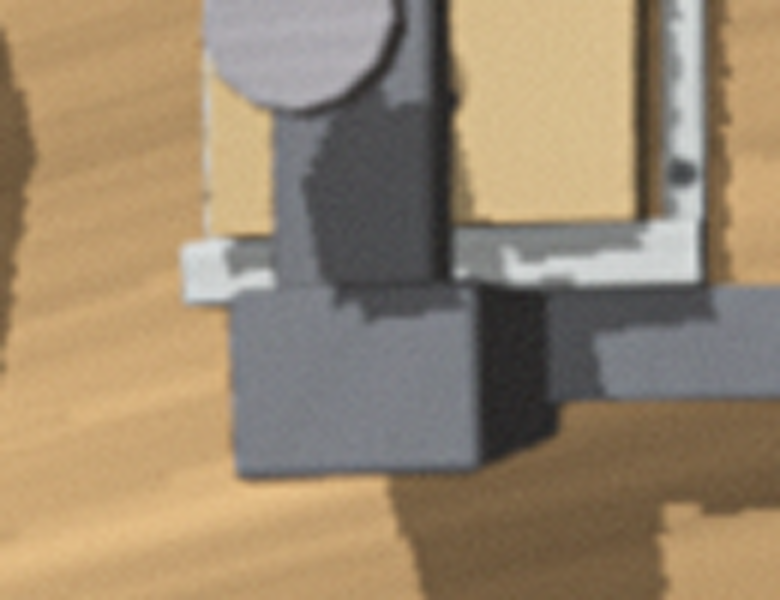

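View pics/side18.png

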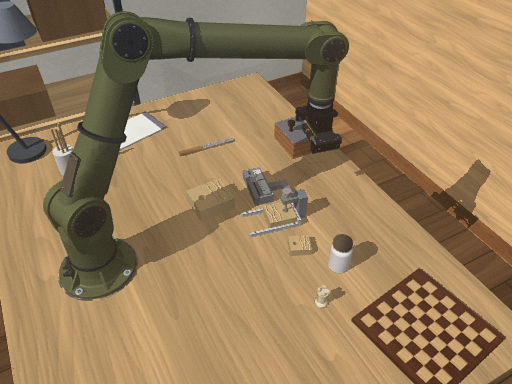

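```bash
python3 -c "
from station import arm
print(arm.state()['wrist_force'],arm.job_done())"
```

```text
the job is handed in; nothing more can be done
[ 0.65160572 -0.2883219  -0.35086322] None
```

The job is handed in, at about 25 s on the robot clock, with the arm clear of everything.

- **Tile:** I slid the middle tile about 32–35 mm along the channel. It stopped advancing at the stop while the push force rose to 8 N. A last wrist picture from above shows it flush against the bar.
- **Rod:** I pressed it into the hole in 1–2 mm steps. It slid at 2–3 N and stopped hard, with the force reaching about 11 N before I lifted off. The needle puts its travel at about 27 mm and the arm's own reading at 27.4–28 mm.
- **Marker:** After the first push the scene camera showed it about 0.5 mm short. The sharper wrist camera showed about 1.9 mm, so I nudged it by that much. The last close-up has its finger within about 0.2 mm of the needle.
- **Bystanders:** The arm never went near the rook, the canister or the file, and they look unmoved in the last side picture. I did not measure their positions again.

**Disagreement:** The closed fingertips touched the rod's head with the TCP level with it, not 19 mm above it as stated. I worked by contact and pictures instead. This also means the tile was pushed only near its top edge.

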